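# Cover the two staining dishes and start the shaker

### The job

Find the lids that match the round dish and the oblong dish among the three lids drying on the sloping rack, and put each one fully home on its own dish, without shifting the dishes on the shaker. When both dishes are covered, and not before, push the shaker's switch lever all the way over to start it. Leave the square lid lying on the rack, and do not disturb the bottle or the beaker.

Things in the scene. Friction and masses are not known exactly. Their poses are not given: they have to be found in the camera images.
- lid_round_mid (a point): Round lid, white plastic, about 90 g, 49 mm tall, flat on the slope at first: plate dia. 84, 5 mm thick; plug below dia. 64, 8 mm deep, edges eased 4 mm; fin on top 50 mm (lid x) by 16 mm (lid y), 36 mm tall, to grip. Point: lid centre, 25 mm over the plug's underside, 17 over the plate's underside, 12 over its upper face, 24 below the fin's top. z: out of the top; x: up the slope at first.
- lid_oblong_mid (a point): Oblong lid, white plastic, about 90 g, 49 mm tall, flat on the slope at first: plate 84 (x) by 114 (y), 5 mm thick; plug below 64 by 94, 8 mm deep, edges eased 4 mm; fin on top 50 mm (lid x) by 16 mm (lid y), 36 mm tall, to grip. Point: lid centre, 25 mm over the plug's underside, 17 over the plate's underside, 12 over its upper face, 24 below the fin's top. z: out of the top; x: up the slope at first.
- lid_square_mid (a point): Square lid, white plastic, about 90 g, 49 mm tall, flat on the slope at first: plate 84 by 84, 5 mm thick; plug below 64 by 64, 8 mm deep, edges eased 4 mm; fin on top 50 mm (lid x) by 16 mm (lid y), 36 mm tall, to grip. Point: lid centre, 25 mm over the plug's underside, 17 over the plate's underside, 12 over its upper face, 24 below the fin's top. z: out of the top; x: up the slope at first.
- dish_round_rim (a point): Round open white plastic dish, 50 mm tall, 80 mm outer diameter at the rim, walls 4 mm, loose on the shaker's mat (rim 130 mm over the bench). Point: centre of the mouth at rim height; z up. The lid is home when its plate lies on the rim (lid centre 17 mm above this point); the plug then has 4 mm of play all round.
- dish_oblong_rim (a point): Oblong open white plastic dish, 50 mm tall, 80 mm along x by 110 mm along y outside, walls 4 mm, loose on the shaker's mat (rim 130 mm over the bench). Point: centre of the mouth at rim height; z up, x across the dish, y along it. The lid is home when its plate lies on the rim (lid centre 17 mm above this point); the plug then has 4 mm of play all round.
- rack: Dark steel drying rack, fixed: plate 370 mm wide (y), 120 mm up a slope of 32 degrees, rising away from the robot (+x), a 16 mm ledge at its low edge. On it the three lids lie side by side along y, 115 mm apart, in any order, their z leaning 32 degrees from vertical towards -x. Up to 100 mm high. Origin on the bench under its middle.
- shaker: White platform shaker, fixed, 220 mm (x) by 400 mm (y, -155 to +245 mm); housing 55 mm high, rubber-topped platform 160 by 270 mm over the origin, its top 80 mm over the bench. The switch lever stands on the housing at x = 0, y = +195 mm. Origin on the bench under the platform's middle; x points away from the robot.
- switch_tip (a point): Tip of the shaker's switch lever, an 80 mm steel stick, 10 mm thick, pivoted on a small grey block 77 mm over the bench; the point is the centre of its 26 mm ball, about 150 mm over the bench. It swings in the shaker's x-z plane.
- switch (a joint): Angle of the lever in rad: 0 leans 0.5 rad towards the robot (shaker's -x, off), 1.0 is the stop, leaning 0.5 rad away from the robot (on). It starts near 0, stays where it is left and needs a light push on the stick.
- bottle_mid (a point): Bystander: closed glass bottle with orange cap, 72 mm in diameter, 160 mm tall; the point is half-way up.
- beaker_mid (a point): Bystander: empty clear plastic beaker, 72 mm wide at the rim, 75 mm tall; the point is half-way up.
There are look-alikes about, which are no part of the job. What is shaped like the part that bears lid_oblong_mid but blue or turquoise is not meant.

How it is judged:
By the outcome, as a careful person would: the job done as asked, in the order asked, and still so for the second after the job is handed in, with the robot touching nothing.
It also fails if it takes over 64 s, if anything falls off the work surface, if the arm or the gripper's body presses on something with over 40 N, if the wrist force passes 120 N, or if a joint passes its speed limit or range.

### The arm

A 6-joint arm with a two-finger parallel gripper is mounted at the origin on the work surface. World frame = base frame: x ahead of the robot, y to its left, z up, the work surface at z = 0. Lengths are in m, angles in rad, forces in N, time in s.
With the tool pointing down it reaches from about 0.375 to 0.825 m from the base axis. Payload 5.5 kg.
Tool frame: the origin (TCP) lies at the very end of the fingers, on their centre line; the grasp point (between the pads) lies 19 mm behind it (r.grip_depth is the distance from the TCP to the grasp point, in m); x points along the fingers, z is the direction in which the jaws open and shut, and the axes are right-handed (so a half turn about x gives the same grasp; the last joint's range is limited). The gripper opens to 85 mm and grips with 20 to 120 N. Pads are 22 mm wide; open, the fingers measure 114 mm over their backs; the gripper's body (76 mm by 85 mm) begins 54 mm behind the grasp point. The pads swing forward as they close: fully open they stand 13 mm farther back than shut.
Start: joints at [1.199, 0.314, -0.047, 1.21, 0, 1.571], TCP at [0.218, 0.559, 0.231] pointing down, gripper open.
Joint ranges: [-2.67, 2.67], [-0.69, 1.73], [-1.03, 1.25], [-2.08, 2.16], [-1.42, 1.45], [-3.14, 3.14]. Speed limits (rad/s): [2.39, 2.39, 3.01, 3.14, 3.14, 3.14].

### API

Orientations are given as a unit quaternion [x, y, z, w].
In Python, from plant import r gives the robot as it stands.
- The arm moves only by the tool drive_tool, never from a script. Its argument "plan" is text: rows parted by semicolons, each of 5 numbers parted by spaces: the shift along the tool's x, y, z in m, then the turn about the tool's x in degrees, then the closure, from -1 (fully open) to 1 (shut). In form: dx dy dz yaw hand; .... A call has 1 to 20 rows; each row is the pose to reach, as a shift and turn from the pose commanded when the call began, along the tool's axes at that moment; what a row does not reach only later rows make up. A row lasts 1/12 s, in which the tool goes at most 41.7 mm and 7.16 degrees, less where a joint would pass 70% of its speed; a pose out of reach is approached as far as the arm can. A call with a gripper value outside its range is refused whole. The fingers move at their own pace and stop on an object; the grip force is fixed at half the most. Time passes only in rows, so rows that repeat a pose let the fingers close. It gives the time, the measured TCP pose, the force and the opening at its end, in the units of the state.
- r.state(): the state, without advancing time (a new reading comes with each control period).
- r.snapshot(name): name is "scene" or "top"; returns the picture (400x640x3 uint8, blue, green, red); there is no depth.
- r.camera_params(name): a dict with "camera_matrix" (3x3 intrinsics, pixels), "origin" and "rotation" of the camera in the world. Camera axes: x right, y up, looking along -z (the intrinsics and any distortion apply to the point x, -y, -z); pixel columns grow to the right and rows downward; lengths in m; the calibration is good to about 2 mm. A picture is of the moment at which its call begins. camera_params takes no time and is no camera call.
- r.finish_job(): hands the job in, once; it reports no verdict.
The state is a dict: "t": time; "qpos": joint angles; "qvel": joint speeds; "joint_torque": joint torques, N m; "eef_pos": TCP position; "tcp_rot": TCP orientation; "ft_force": force on the tool from outside, world axes, zero at the start; "ft_torque": the same for the moment, N m; "width": opening from 0.0 (shut) to 1.0 (fully open).
Only numpy, scipy, OpenCV 4.12 (cv2) and the standard library are available. Lean on these libraries where they do the work, as an engineer would, in place of code of your own. Each camera call takes 0.05 s, during which the arm holds its last target.

## Working session

There is one attempt and no reset: what is moved stays moved. The work goes in short steps, Python scripts to look and compute and a tool call to move; the robot and the scene stay as the last step left them, time stands still between calls to the robot, and variables do not carry over. Pictures are saved under pics/ and viewed, and the job is handed in when it is done.

Besides the shell and the picture viewer there is one more tool, called after "Request:" in YAML: its name, and indented under it one key for each argument. drive_tool: Moves the arm, as the interface text tells. Its arguments: {"type":"object","properties":{"plan":{"type":"string"}},"required":["plan"]}

```bash
ls; mkdir -p pics; python3 - <<'E'
from plant import r
import cv2, numpy as np
np.set_printoptions(precision=4,suppress=True)
print(r.state())
for n in ("scene","top"):
    im=r.snapshot(n); cv2.imwrite(f"pics/{n}0.png",im)
    p=r.camera_params(n); print(n,p)
print(r.grip_depth)
E
```

```text
pics
{'t': 0.0, 'qpos': array([ 1.199 ,  0.3143, -0.0481,  1.2102,  0.    ,  1.5708]), 'qvel': array([ 0.0006, -0.0003, -0.0013,  0.0008,  0.0011, -0.0017]), 'joint_torque': array([  0.0017, -53.9595,  33.9746,   0.0193,  -0.0001,  -0.    ]), 'eef_pos': array([0.2177, 0.5585, 0.2304]), 'tcp_rot': array([-0.3993,  0.5843,  0.3986,  0.5833]), 'ft_force': array([-0.4483, -0.5487,  0.1799]), 'ft_torque': array([-0.0272, -0.0065, -0.0195]), 'width': 1.0001849090258628}
scene {'camera_matrix': array([[404.9766,   0.    , 322.8035],
       [  0.    , 404.9766, 197.1509],
       [  0.    ,   0.    ,   1.    ]]), 'origin': array([ 1.0711, -0.2465,  1.0137]), 'rotation': array([0.2752, 0.1413, 0.4557, 0.8346])}
top {'camera_matrix': array([[433.2113,   0.    , 318.7129],
       [  0.    , 433.2113, 194.723 ],
       [  0.    ,   0.    ,   1.    ]]), 'origin': array([0.3777, 0.1215, 1.2801]), 'rotation': array([ 0.0527, -0.0427, -0.7046,  0.7064])}
0.0187
```

View pics/scene0.png

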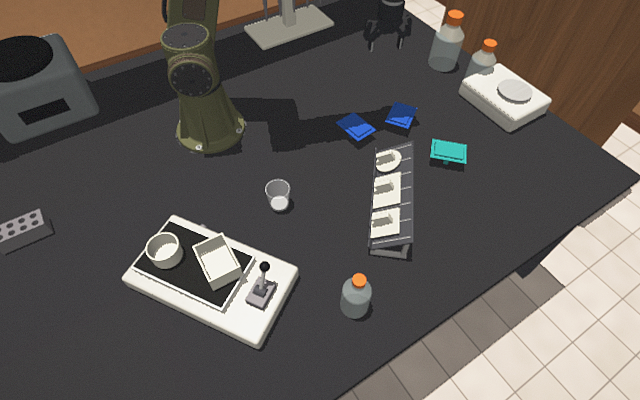

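View pics/top0.png

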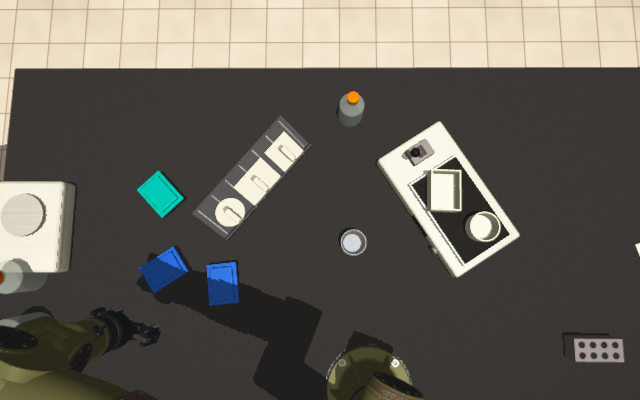

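```bash
cat > h.py <<'E'
import cv2, numpy as np
from scipy.spatial.transform import Rotation as R
from plant import r
np.set_printoptions(precision=4,suppress=True)
def cam(n):
    p=r.camera_params(n); return p["camera_matrix"],np.array(p["origin"]),R.from_quat(p["rotation"]).as_matrix()
def ray(n,uv):
    K,o,M=cam(n); uv=np.atleast_2d(uv).astype(float)
    d=np.c_[(uv[:,0]-K[0,2])/K[0,0],-(uv[:,1]-K[1,2])/K[1,1],-np.ones(len(uv))]
    return o,(d@M.T)
def onz(n,uv,z):
    o,d=ray(n,uv); return o+d*((z-o[2])/d[:,2])[:,None]
def proj(n,P):
    K,o,M=cam(n); q=(np.atleast_2d(P)-o)@M
    return np.c_[K[0,2]+K[0,0]*q[:,0]/-q[:,2],K[1,2]-K[1,1]*q[:,1]/-q[:,2]]
def tri(uvs,uvt):
    o1,d1=ray("scene",uvs);o2,d2=ray("top",uvt);d1=d1[0]/np.linalg.norm(d1[0]);d2=d2[0]/np.linalg.norm(d2[0])
    s=np.linalg.lstsq(np.c_[d1,-d2],o2-o1,rcond=None)[0]
    a,b=o1+s[0]*d1,o2+s[1]*d2; return (a+b)/2,np.linalg.norm(a-b)
def crop(f,x,y,w,h,s,out):
    im=cv2.imread(f)[y:y+h,x:x+w]; cv2.imwrite(out,cv2.resize(im,None,fx=s,fy=s,interpolation=cv2.INTER_CUBIC))
E
python3 - <<'E'
from h import *
crop("pics/top0.png",185,105,135,140,4,"pics/c1.png")
crop("pics/scene0.png",355,135,75,130,4,"pics/c2.png")
crop("pics/top0.png",370,110,160,175,3,"pics/c3.png")
crop("pics/scene0.png",115,205,195,150,4,"pics/c4.png")
print(R.from_quat(r.state()["tcp_rot"]).as_matrix())
E
```

```text
[[-0.0006 -0.9317  0.3633]
 [-0.0014  0.3633  0.9317]
 [-1.      0.     -0.0015]]
```

View pics/c1.png

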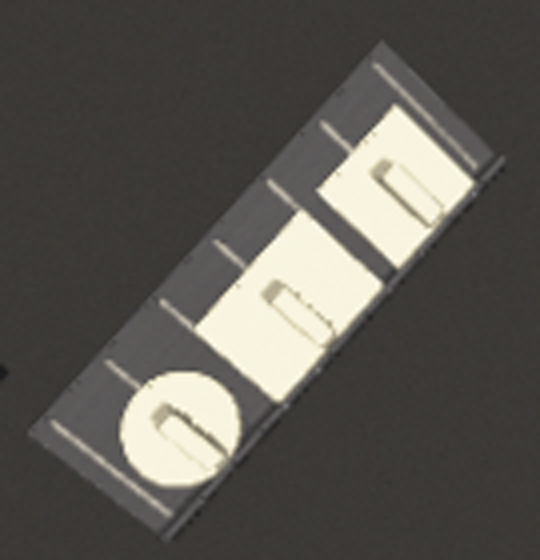

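View pics/c2.png

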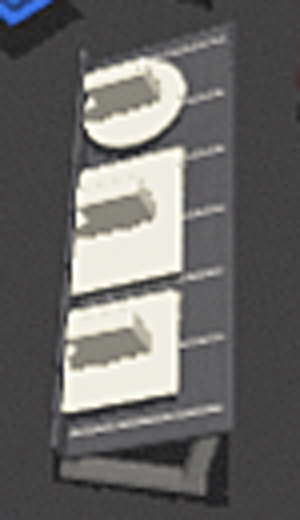

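View pics/c3.png

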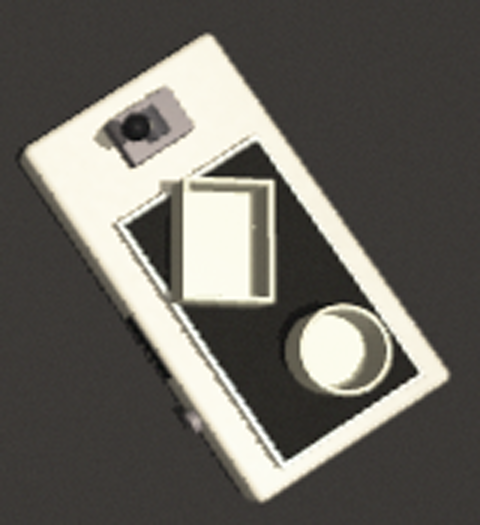

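View pics/c4.png

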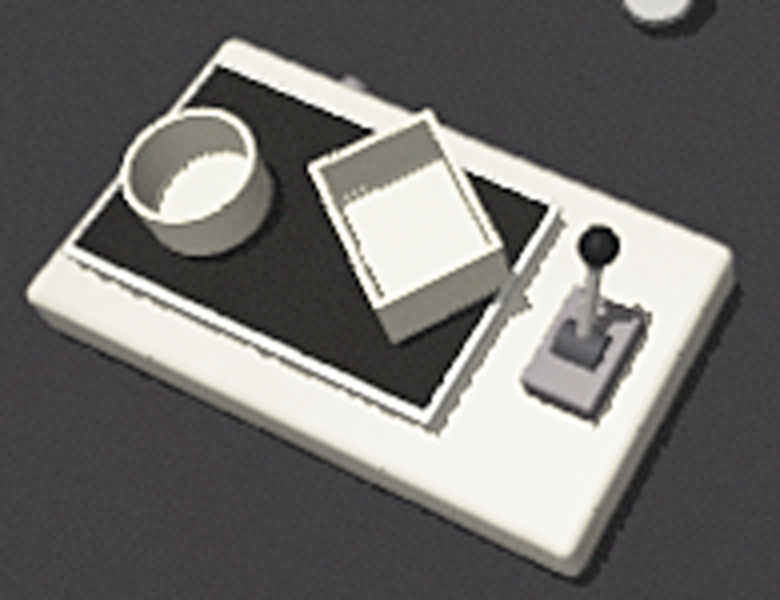

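Candidates on the rack, top view: round (230,212), rectangular longer (258,183), near-square (284,150). The blue ones (164,270), (222,283) and the turquoise one (160,194) are excluded by colour. The middle white plate is visibly longer along the rack, which makes it the oblong lid. I'll check that by measurement.

```bash
python3 - <<'E'
from h import *
def fitlines(c, eps):
    a=cv2.approxPolyDP(c,eps,True)[:,0]; return a
for n,(x0,y0,x1,y1) in (("top",(185,105,320,245)),("scene",(355,135,430,245))):
    im=cv2.imread(f"pics/{n}0.png"); 
    S=4; big=cv2.resize(im[y0:y1,x0:x1],None,fx=S,fy=S,interpolation=cv2.INTER_CUBIC)
    m=(big.min(2)>165).astype(np.uint8)
    cs,_=cv2.findContours(m,cv2.RETR_EXTERNAL,cv2.CHAIN_APPROX_NONE)
    for c in cs:
        if cv2.contourArea(c)<1500: continue
        h=cv2.convexHull(c)
        a=(fitlines(h,6)+0.5)/S-0.5+[x0,y0]
        print(n,"area",cv2.contourArea(c)/16,"poly",a.tolist(), "ell",[np.round(v,1) for v in cv2.fitEllipse(c)][0]/np.float64(S)+[x0,y0])
E
```

```text
top area 583.28125 poly [[236.625, 198.875], [243.625, 206.375], [242.375, 217.875], [232.375, 225.625], [220.375, 223.375], [214.875, 214.125], [216.875, 205.375], [226.875, 197.875]] ell [229.775 212.5  ]
top area 1100.65625 poly [[260.125, 157.125], [279.625, 176.375], [253.375, 204.375], [233.375, 186.375]] ell [257.075 181.4  ]
top area 742.71875 poly [[283.125, 131.125], [302.625, 150.125], [284.125, 171.125], [264.125, 152.375]] ell [284.05  151.325]
scene area 546.6875 poly [[399.125, 207.875], [400.625, 220.875], [398.625, 232.125], [370.375, 237.125], [371.875, 213.125]] ell [385.425 223.375]
scene area 652.90625 poly [[399.875, 171.625], [399.625, 202.125], [372.875, 207.875], [374.875, 178.125]] ell [387.25  190.975]
scene area 273.34375 poly [[399.375, 152.625], [400.125, 159.875], [393.375, 168.125], [385.625, 170.875], [376.875, 168.125], [376.125, 153.375], [390.125, 148.875]] ell [387.65 160.3 ]
```

```bash
python3 - <<'E'
from h import *
ob=dict(hr=[(399.9,171.6),(233.4,186.4)],hs=[(399.6,202.1),(260.1,157.1)],ls=[(372.9,207.9),(279.6,176.4)],lr=[(374.9,178.1),(253.4,204.4)])
sq=dict(hr=[(399.1,207.9),(264.1,152.4)],hs=[(398.6,232.1),(283.1,131.1)],ls=[(370.4,237.1),(302.6,150.1)],lr=[(371.9,213.1),(284.1,171.1)])
for nm,D in (("ob",ob),("sq",sq)):
    P={k:tri(*v) for k,v in D.items()}
    for k,(p,g) in P.items(): print(nm,k,p,"gap",round(g,4))
    Q={k:v[0] for k,v in P.items()}
    c=sum(Q.values())/4
    ex=(Q['hr']+Q['hs']-Q['lr']-Q['ls'])/2; ey=(Q['hr']+Q['lr']-Q['hs']-Q['ls'])/2
    print(" centre",c,"ex",ex,np.linalg.norm(ex),"tilt",np.degrees(np.arcsin(ex[2]/np.linalg.norm(ex))),"ey",ey,np.linalg.norm(ey),"yaw ex",np.degrees(np.arctan2(ex[1],ex[0])),"yaw ey",np.degrees(np.arctan2(ey[1],ey[0])))
# dishes, lever
K=[(310/4+115-.4,160/4+205-.4),(430/4+115-.4,112/4+205-.4),(507/4+115-.4,245/4+205-.4),(383/4+115-.4,308/4+205-.4)]
print("dish ob scene",onz("scene",K,.13),onz("scene",K,.13).mean(0))
T=[(183/3+370,179/3+110),(274/3+370,180/3+110),(273/3+370,303/3+110),(182/3+370,302/3+110)]
print("dish ob top",onz("top",T,.13),onz("top",T,.13).mean(0))
print("ball",tri((115+599/4,205+245/4),(370+136/3,110+126/3)))
E
```

```text
ob hr [0.5612 0.3748 0.0929] gap 0.0024
ob hs [0.6455 0.3035 0.0909] gap 0.0002
ob ls [0.5986 0.2524 0.0446] gap 0.001
ob lr [0.5155 0.3246 0.0477] gap 0.0043
 centre [0.5802 0.3138 0.069 ] ex [0.0463 0.0507 0.0457] 0.08245727418584212 tilt 33.69414616219326 ey [-0.0837  0.0718  0.0026] 0.11026955361699962 yaw ex 47.60983054705438 yaw ey 139.3685218458025
sq hr [0.6591 0.2922 0.088 ] gap 0.0019
sq hs [0.7204 0.2394 0.0906] gap 0.0014
sq ls [0.6753 0.1856 0.0489] gap 0.0021
sq lr [0.6132 0.2385 0.0472] gap 0.0029
 centre [0.667  0.2389 0.0687] ex [0.0455 0.0537 0.0413] 0.08164244371548036 tilt 30.379369360761086 ey [-0.0616  0.0528 -0.0022] 0.08119763362347926 yaw ex 49.73427510246122 yaw ey 139.40541653311232
dish ob scene [[ 0.4878 -0.2372  0.13  ]
 [ 0.4959 -0.1603  0.13  ]
 [ 0.6054 -0.1606  0.13  ]
 [ 0.603  -0.2394  0.13  ]] [ 0.548  -0.1994  0.13  ]
dish ob top [[ 0.6023 -0.1639  0.13  ]
 [ 0.6015 -0.2452  0.13  ]
 [ 0.4908 -0.2398  0.13  ]
 [ 0.4915 -0.1596  0.13  ]] [ 0.5465 -0.2021  0.13  ]
ball (array([ 0.6463, -0.1179,  0.151 ]), np.float64(0.0017580973701484873))
```

```bash
python3 - <<'E'
from h import *
crop("pics/top0.png",418,160,90,90,8,"pics/c5.png")
im=cv2.imread("pics/c5.png");
crop("pics/scene0.png",140,225,110,70,7,"pics/c6.png")
print("round", onz("top",[(229.8,212.5)],.069), proj("top",[[.4931,.389,.069]]),proj("scene",[[.4931,.389,.069]]))
E
```

```text
round [[0.4912 0.3889 0.069 ]] [[229.7997 211.8372]] [[388.5379 160.2616]]
```

View pics/c5.png

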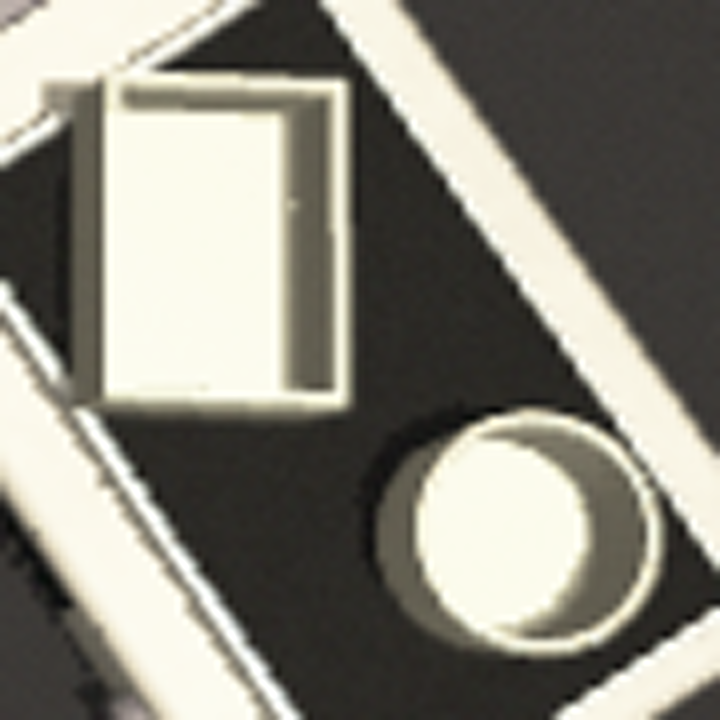

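View pics/c6.png

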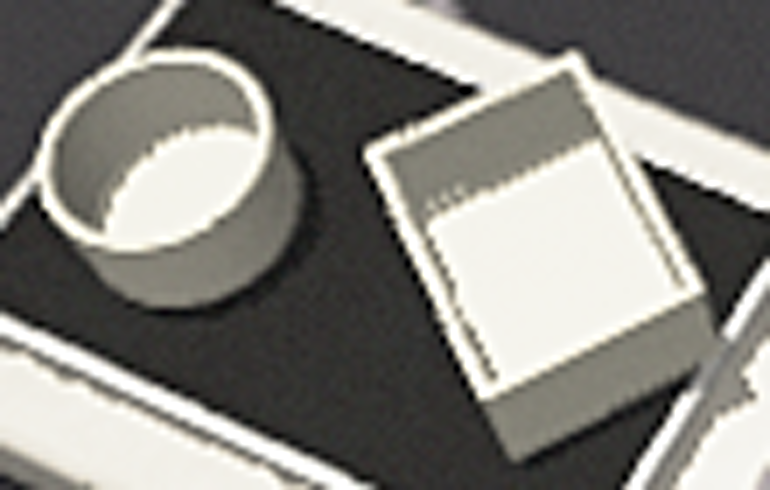

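```bash
python3 - <<'E'
from h import *
f=lambda L,s,x,y:[((a+.5)/s-.5+x,(b+.5)/s-.5+y) for a,b in L]
T=onz("top",f([(105,75),(350,80),(350,410),(105,402)],8,418,160),.13); S=onz("scene",f([(363,152),(578,55),(705,293),(485,403)],7,140,225),.13)
print(T,T.mean(0),np.linalg.norm(np.diff(T,axis=0),axis=1));print(S,S.mean(0),np.linalg.norm(np.diff(S,axis=0),axis=1))
def ya(a,b): v=(a-b); return np.degrees(np.arctan2(v[1],v[0]))
print("long axis yaw top",ya(T[0],T[3]),ya(T[1],T[2]),"short+90",ya(T[0],T[1])-90,ya(T[3],T[2])-90)
print("scene",ya(S[3],S[0]),ya(S[2],S[1]),ya(S[1],S[0])-90,ya(S[2],S[3])-90)
t=onz("top",f([(412,532),(662,532),(537,408),(537,656)],8,418,160),.13);print("round top",t,t.mean(0))
u=np.array(f([(156,150)],7,140,225));print("round scene",onz("scene",u,.13), "tri",tri(u[0],f([(537,532)],8,418,160)[0]))
# shaker yaw from housing edges
print("oblong tri",tri(np.array(f([(532.7,225.7)],7,140,225))[0],f([(227.5,241.7)],8,418,160)[0]))
h=onz("top",f([(207,35),(450,375),(262,502),(22,157)],3,370,110),.055);print("housing",h,h.mean(0),ya(h[0],h[1]),ya(h[3],h[2]))
b=onz("top",[(353,243),(351,108)],0.08);print("beaker,bottle approx",b)
E
```

```text
[[ 0.6043 -0.1632  0.13  ]
 [ 0.6027 -0.2451  0.13  ]
 [ 0.4913 -0.2406  0.13  ]
 [ 0.4938 -0.1597  0.13  ]] [ 0.548  -0.2022  0.13  ] [0.082  0.1115 0.0809]
[[ 0.4914 -0.2404  0.13  ]
 [ 0.4955 -0.16    0.13  ]
 [ 0.6054 -0.1634  0.13  ]
 [ 0.6024 -0.2428  0.13  ]] [ 0.5487 -0.2017  0.13  ] [0.0805 0.11   0.0795]
long axis yaw top -1.7889038522374279 -2.328830095567677 short+90 -1.1549007082865046 -1.7707365890103688
scene -1.2731541429315603 -1.7979495881292022 -2.90464395584668 -2.125652316652406
round top [[ 0.4509 -0.2594  0.13  ]
 [ 0.4511 -0.3414  0.13  ]
 [ 0.4921 -0.3024  0.13  ]
 [ 0.4103 -0.2984  0.13  ]] [ 0.4511 -0.3004  0.13  ]
round scene [[ 0.4517 -0.3012  0.13  ]] tri (array([ 0.451 , -0.301 ,  0.1289]), np.float64(0.00045623913441854633))
oblong tri (array([ 0.5483, -0.2025,  0.1272]), np.float64(0.0009700734582299866))
housing [[ 0.7601 -0.2093  0.055 ]
 [ 0.432  -0.4242  0.055 ]
 [ 0.3146 -0.2449  0.055 ]
 [ 0.6393 -0.0284  0.055 ]] [ 0.5365 -0.2267  0.055 ] 33.23134084922802 33.68677584225674
beaker,bottle approx [[0.4067 0.0439 0.08  ]
 [0.792  0.0469 0.08  ]]
```

Measured:
- **Middle lid:** 110 × 82 mm, so it is the oblong one. The third is 81 × 82 mm (square). Lid spacing is 115 mm and tilt about 32°, both as stated.
- **Oblong dish:** about (0.548, -0.202), long axis at -1.8°.
- **Round dish:** about (0.451, -0.3005).

Plan: grip the oblong lid's fin with a vertical tool, level it on free bench, then regrip and place it.

```bash
cat >> h.py <<'E'
def go(P,yaw=None):
    """P world TCP target; yaw = jaw (tool z) heading in deg"""
    s=r.state(); M=R.from_quat(s["tcp_rot"]).as_matrix(); d=M.T@(np.array(P)-s["eef_pos"])
    cur=np.degrees(np.arctan2(M[1,2],M[0,2])); t=0
    if yaw is not None: t=-((yaw-cur+180)%360-180)
    print("t %.2f"%s["t"],"at",s["eef_pos"],"jaw yaw %.1f"%cur,"F",s["ft_force"],"w %.3f"%s["width"]); print("MOVE dx dy dz turn: ",np.round(d,4),round(t,1))
E
python3 - <<'E'
from h import *
n=np.array([-np.sin(np.radians(32))*np.cos(np.radians(49.2)),-np.sin(np.radians(32))*np.sin(np.radians(49.2)),np.cos(np.radians(32))])
for c in ([.5802,.3138,.069],[.4925,.389,.069]): print("gp",np.array(c)+.0255*n, "tcp z",c[2]+.0255*n[2]-.0187)
go([.5714,.3036,.170],-40.8)
E
```

```text
gp [0.5714 0.3036 0.0906] tcp z 0.07192522645198887
gp [0.4837 0.3788 0.0906] tcp z 0.07192522645198887
t 0.10 at [0.2178 0.5585 0.2305] jaw yaw 68.7 F [ 0.9746 -0.2785 -0.1291] w 0.999
MOVE dx dy dz turn:  [ 0.0607 -0.4221 -0.1089] 109.5
```

Request:
drive_tool:
  plan: "0.004 -0.030 -0.008 7 -1; 0.008 -0.060 -0.015 14 -1; 0.012 -0.090 -0.023 21 -1; 0.016 -0.120 -0.031 28 -1; 0.020 -0.150 -0.039 35 -1; 0.024 -0.180 -0.046 42 -1; 0.028 -0.210 -0.054 49 -1; 0.032 -0.240 -0.062 56 -1; 0.036 -0.270 -0.070 63 -1; 0.040 -0.300 -0.077 70 -1; 0.044 -0.330 -0.085 77 -1; 0.050 -0.360 -0.093 84 -1; 0.055 -0.390 -0.100 91 -1; 0.060 -0.410 -0.106 98 -1; 0.0607 -0.4221 -0.1089 105 -1; 0.0607 -0.4221 -0.1089 109.5 -0.2; 0.0607 -0.4221 -0.1089 109.5 -0.2; 0.0607 -0.4221 -0.1089 109.5 -0.2"

```text
t: 1.6
eef_pos: [0.5714, 0.3039, 0.1701]
tcp_rot: [0.246, 0.663, -0.246, 0.663]
ft_force: [-0.6, -0.1, 0.7]
width: 0.61
```

```bash
python3 - <<'E'
from h import *
go([.5714,.3036,.072],-40.8)
for n in("scene","top"): cv2.imwrite(f"pics/{n}1.png",r.snapshot(n))
crop("pics/scene1.png",330,80,130,190,3,"pics/d1.png")
crop("pics/top1.png",180,100,150,150,3,"pics/d2.png")
a,b=cv2.imread("pics/d1.png"),cv2.imread("pics/d2.png"); h=min(len(a),len(b)); cv2.imwrite("pics/d.png",np.hstack([a[:h],b[:h]])[:600,:800])
E
```

```text
t 1.60 at [0.5714 0.3039 0.1701] jaw yaw -40.7 F [-0.5878 -0.1473  0.7353] w 0.610
MOVE dx dy dz turn:  [ 0.0981 -0.0002  0.0003] 0.1
```

View pics/d.png

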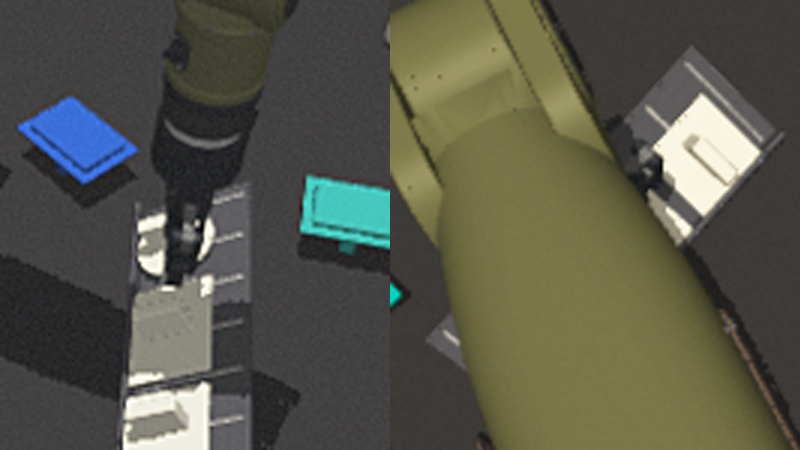

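Request:
drive_tool:
  plan: "0.030 0 0 0.1 -0.2; 0.060 0 0 0.1 -0.2; 0.080 0 0 0.1 -0.2; 0.092 0 0 0.1 -0.2; 0.098 0 0.0003 0.1 -0.2; 0.098 0 0.0003 0.1 -0.2; 0.098 0 0 0.1 0.3; 0.098 0 0 0.1 1; 0.098 0 0 0.1 1; 0.098 0 0 0.1 1; 0.098 0 0 0.1 1; 0.098 0 0 0.1 1"

```text
t: 2.7
eef_pos: [0.5728, 0.3049, 0.0744]
tcp_rot: [0.248, 0.662, -0.246, 0.663]
ft_force: [-0.5, -0.7, 6.5]
width: 0.176
```

```bash
python3 - <<'E'
from h import *
go([.56,.075,.2],-40.8)
cv2.imwrite("pics/scene2.png",r.snapshot("scene"))
crop("pics/scene2.png",330,80,130,190,3,"pics/d3.png")
E
```

```text
t 2.70 at [0.5728 0.3049 0.0744] jaw yaw -40.9 F [-0.5267 -0.6733  6.4938] w 0.176
MOVE dx dy dz turn:  [-0.126  -0.1818  0.1409] -0.1
```

View pics/d3.png

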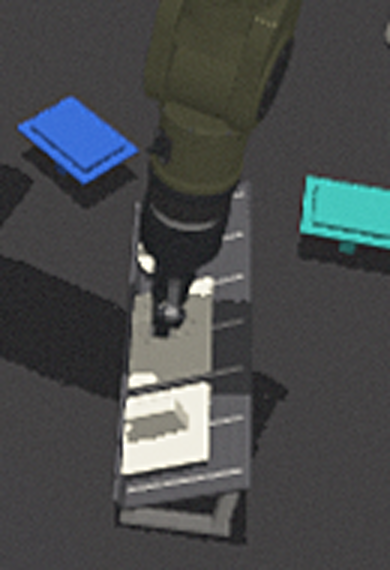

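Request:
drive_tool:
  plan: "-0.012 0 0 0 1; -0.030 0 0 0 1; -0.060 0 0 0 1; -0.090 0 0 0 1; -0.110 -0.020 0.016 0 1; -0.126 -0.045 0.035 0 1; -0.126 -0.070 0.055 0 1; -0.126 -0.095 0.075 0 1; -0.126 -0.120 0.095 0 1; -0.126 -0.145 0.113 0 1; -0.126 -0.170 0.132 0 1; -0.126 -0.182 0.141 0 1; -0.126 -0.182 0.141 0 1; -0.126 -0.182 0.141 0 1"

```text
t: 3.92
eef_pos: [0.5591, 0.0736, 0.1994]
tcp_rot: [0.248, 0.662, -0.248, 0.662]
ft_force: [-0.7, 0.7, -1.6]
width: 0.176
```

```bash
python3 - <<'E'
from h import *
go([.56,.075,.045],-40.8)
cv2.imwrite("pics/scene3.png",r.snapshot("scene"))
E
```

```text
t 3.92 at [0.5591 0.0736 0.1994] jaw yaw -41.0 F [-0.6594  0.6978 -1.5964] w 0.176
MOVE dx dy dz turn:  [ 0.1544  0.0015 -0.0003] -0.2
```

View pics/scene3.png

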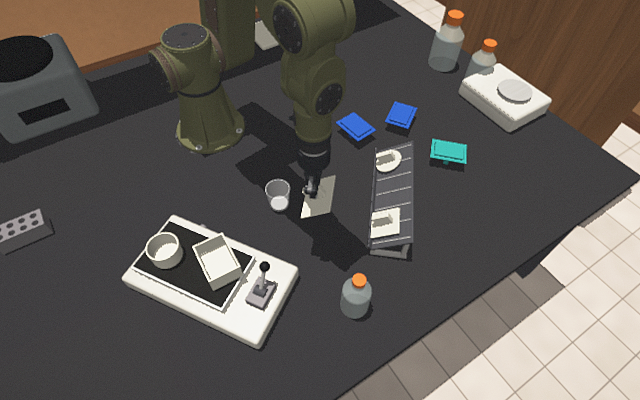

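Request:
drive_tool:
  plan: "0.035 0 0 0 1; 0.070 0 0 0 1; 0.105 0 0 0 1; 0.135 0 0 0 1; 0.155 0 0 0 1; 0.163 0 0 0 1; 0.166 0 0 0 1; 0.168 0 0 0 1; 0.170 0 0 0 1; 0.172 0 0 0 1; 0.172 0 0 0 1"

```text
t: 4.88
eef_pos: [0.5611, 0.0771, 0.0309]
tcp_rot: [0.248, 0.662, -0.245, 0.664]
ft_force: [-6.1, 3.9, 22.5]
width: 0.174
```

Request:
drive_tool:
  plan: "0.001 0 0 0 1; 0.002 0 0 0 1; 0.003 0 0 0 1; 0.003 0 0 0 1"

```text
t: 5.22
eef_pos: [0.5632, 0.0782, 0.0297]
tcp_rot: [0.249, 0.661, -0.243, 0.665]
ft_force: [-9.1, 7.2, 32.5]
width: 0.171
```

```bash
python3 - <<'E'
from h import *
go([.56,.075,.021],-40.8)
cv2.imwrite("pics/scene4.png",r.snapshot("scene"))
crop("pics/scene4.png",255,130,110,110,5,"pics/d4.png")
E
```

```text
t 5.22 at [0.5632 0.0782 0.0297] jaw yaw -40.7 F [-9.0863  7.2162 32.5325] w 0.171
MOVE dx dy dz turn:  [ 0.0087 -0.0046 -0.0004] 0.1
```

View pics/d4.png

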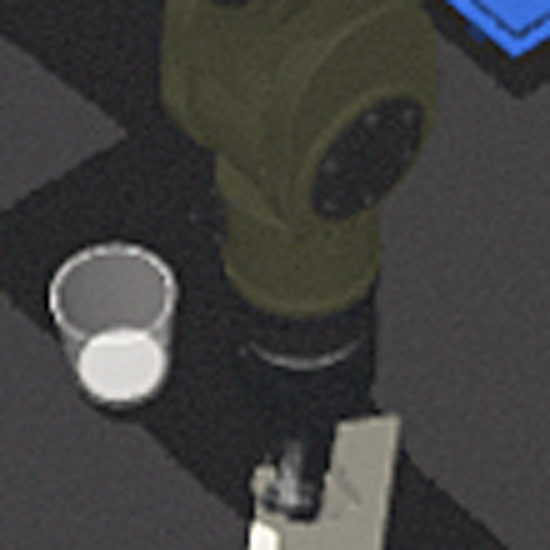

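Request:
drive_tool:
  plan: "-0.002 0 0 0 1; -0.0045 0 0 0 1; -0.0045 0 0 0 1; -0.0045 0 0 0 0.4; -0.0045 0 0 0 0.2; -0.0045 0 0 0 0.2; -0.0045 0 0 0 0.2"

```text
t: 5.85
eef_pos: [0.5587, 0.0742, 0.0276]
tcp_rot: [0.247, 0.663, -0.247, 0.662]
ft_force: [0.3, -0.8, 0.1]
width: 0.4
```

```bash
python3 - <<'E'
from h import *
go([.56,.075,.1],-40.8)
cv2.imwrite("pics/scene5.png",r.snapshot("scene"))
crop("pics/scene5.png",255,130,110,110,5,"pics/d5.png")
E
```

```text
t 5.85 at [0.5587 0.0742 0.0276] jaw yaw -40.9 F [ 0.2718 -0.8352  0.1205] w 0.400
MOVE dx dy dz turn:  [-0.0724  0.0014  0.0004] -0.1
```

View pics/d5.png

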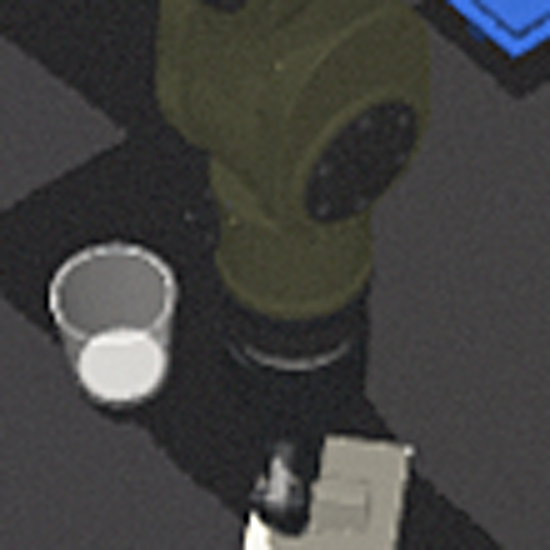

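Request:
drive_tool:
  plan: "-0.030 0 0 0 0; -0.065 0 0 0 -0.2; -0.100 0.010 -0.010 0 -0.2; -0.130 0.040 -0.035 0 -0.2; -0.150 0.070 -0.065 0 -0.2; -0.150 0.100 -0.090 0 -0.2; -0.150 0.130 -0.115 0 -0.2; -0.150 0.160 -0.140 0 -0.2; -0.150 0.170 -0.150 0 -0.2; -0.150 0.170 -0.150 0 -0.2"

```text
t: 6.73
eef_pos: [0.5564, 0.3053, 0.1775]
tcp_rot: [0.246, 0.663, -0.245, 0.663]
ft_force: [-0.5, -0.5, 0.1]
width: 0.599
```

```bash
python3 - <<'E'
from h import *
for n in("scene","top"): cv2.imwrite(f"pics/{n}6.png",r.snapshot(n))
crop("pics/scene6.png",270,170,100,110,5,"pics/e1.png")
crop("pics/top6.png",290,130,110,110,5,"pics/e2.png")
E
```

```text
(no output)
```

View pics/e1.png

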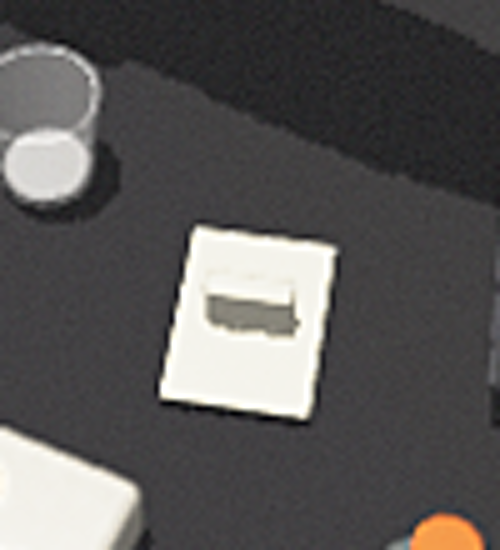

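View pics/e2.png

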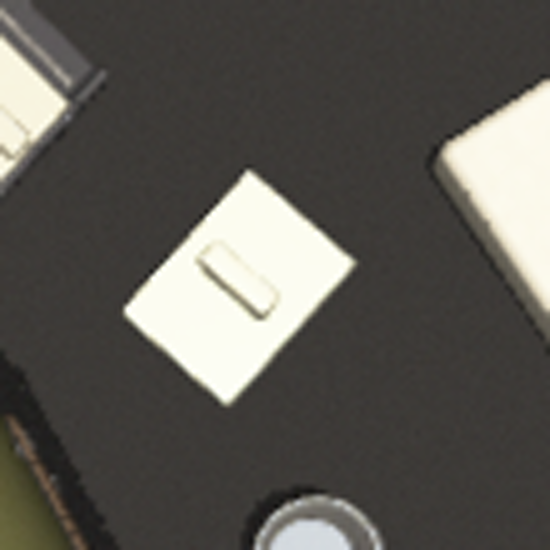

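```bash
cat >> h.py <<'E'
def rect(n,f,box,z,th=150):
    x0,y0,x1,y1=box; S=6
    big=cv2.resize(cv2.imread(f)[y0:y1,x0:x1],None,fx=S,fy=S,interpolation=cv2.INTER_CUBIC)
    m=(big.min(2)>th).astype(np.uint8)
    c=max(cv2.findContours(m,cv2.RETR_EXTERNAL,cv2.CHAIN_APPROX_NONE)[0],key=cv2.contourArea)
    uv=(cv2.convexHull(c)[:,0]+.5)/S-.5+[x0,y0]
    P=onz(n,uv,z)[:,:2]
    (cx,cy),(w,h),a=cv2.minAreaRect((P*1000).astype(np.float32))
    print(n,"centre %.1f %.1f size %.1f %.1f ang %.1f"%(cx,cy,w,h,a)); return P
E
python3 - <<'E'
from h import *
rect("scene","pics/scene6.png",(290,207,345,262),.013)
rect("top","pics/top6.png",(310,158,366,216),.013)
go([.56,.075,.1],-40.8)
E
```

```text
scene centre 571.5 84.7 size 85.9 116.6 ang 48.2
top centre 572.9 85.1 size 85.1 115.1 ang 48.2
t 6.83 at [0.5565 0.3013 0.1774] jaw yaw -40.8 F [0.6094 0.3687 1.0482] w 0.600
MOVE dx dy dz turn:  [ 0.0776 -0.1689  0.1506] -0.0
```

```bash
python3 - <<'E'
from h import *
go([.5722,.0849,.0195],-41.8)
E
```

```text
t 6.83 at [0.5565 0.3013 0.1774] jaw yaw -40.8 F [0.6094 0.3687 1.0482] w 0.600
MOVE dx dy dz turn:  [ 0.1581 -0.1533  0.1533] 1.0
```

Request:
drive_tool:
  plan: "0 -0.025 0.025 1 -0.2; 0 -0.050 0.050 1 -0.2; 0 -0.075 0.075 1 -0.2; 0 -0.100 0.100 1 -0.2; 0.020 -0.125 0.125 1 -0.2; 0.040 -0.145 0.145 1 -0.2; 0.070 -0.1533 0.1533 1 -0.2; 0.100 -0.1533 0.1533 1 -0.2; 0.130 -0.1533 0.1533 1 -0.2; 0.150 -0.1533 0.1533 1 -0.2; 0.158 -0.1533 0.1533 1 -0.2; 0.158 -0.1533 0.1533 1 -0.2; 0.158 -0.1533 0.1533 1 0.4; 0.158 -0.1533 0.1533 1 1; 0.158 -0.1533 0.1533 1 1; 0.158 -0.1533 0.1533 1 1; 0.158 -0.1533 0.1533 1 1; 0.158 -0.1533 0.1533 1 1"

```text
t: 8.33
eef_pos: [0.5742, 0.085, 0.0221]
tcp_rot: [0.253, 0.659, -0.252, 0.662]
ft_force: [-0.3, -1.2, 6.4]
width: 0.179
```

```bash
python3 - <<'E'
from h import *
go([.548,-.202,.21],-1.8)
E
```

```text
t 8.33 at [0.5742 0.085  0.0221] jaw yaw -41.9 F [-0.2709 -1.1877  6.363 ] w 0.179
MOVE dx dy dz turn:  [-0.1881 -0.2307  0.1726] -40.1
```

Request:
drive_tool:
  plan: "-0.040 0 0 0 1; -0.080 0 0 0 1; -0.120 0 0 0 1; -0.160 0 0 0 1; -0.190 -0.015 0.012 -4 1; -0.190 -0.038 0.029 -8 1; -0.190 -0.061 0.046 -12 1; -0.190 -0.084 0.063 -16 1; -0.190 -0.107 0.080 -20 1; -0.190 -0.130 0.097 -24 1; -0.190 -0.153 0.114 -28 1; -0.190 -0.176 0.131 -32 1; -0.190 -0.199 0.148 -36 1; -0.190 -0.215 0.162 -39 1; -0.190 -0.226 0.170 -40 1; -0.190 -0.2307 0.1726 -40.1 1; -0.190 -0.2307 0.1726 -40.1 1; -0.190 -0.2307 0.1726 -40.1 1"

```text
t: 9.83
eef_pos: [0.5468, -0.2017, 0.2103]
tcp_rot: [0.011, 0.707, -0.011, 0.707]
ft_force: [-0.2, -0.1, -0.4]
width: 0.178
```

```bash
python3 - <<'E'
from h import *
for n in("scene","top"): cv2.imwrite(f"pics/{n}7.png",r.snapshot(n))
go([.548,-.202,.17],-1.8)
crop("pics/scene7.png",130,130,190,150,4,"pics/e3.png")
crop("pics/top7.png",370,110,150,150,5,"pics/e4.png")
E
```

```text
t 9.93 at [ 0.547  -0.2011  0.2103] jaw yaw -1.8 F [ 0.8496  0.2994 -0.7057] w 0.172
MOVE dx dy dz turn:  [ 0.0403 -0.0008  0.001 ] 0.0
```

View pics/e3.png

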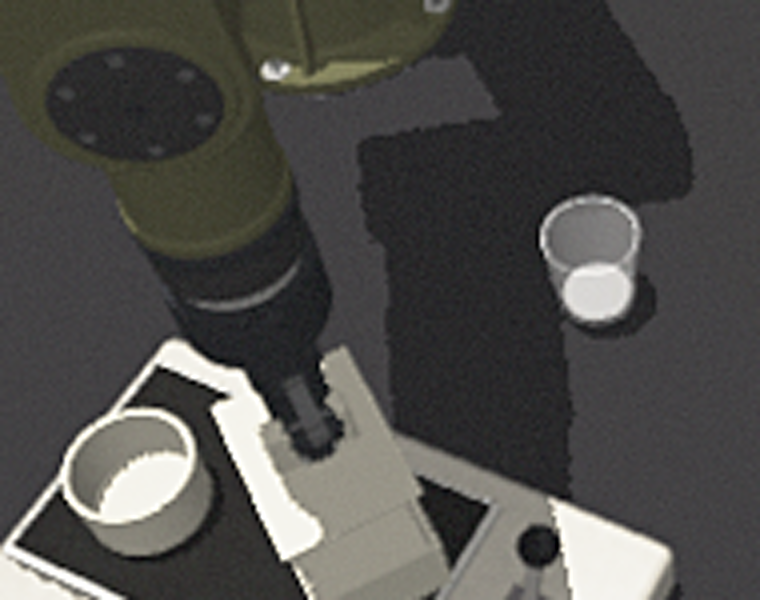

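View pics/e4.png

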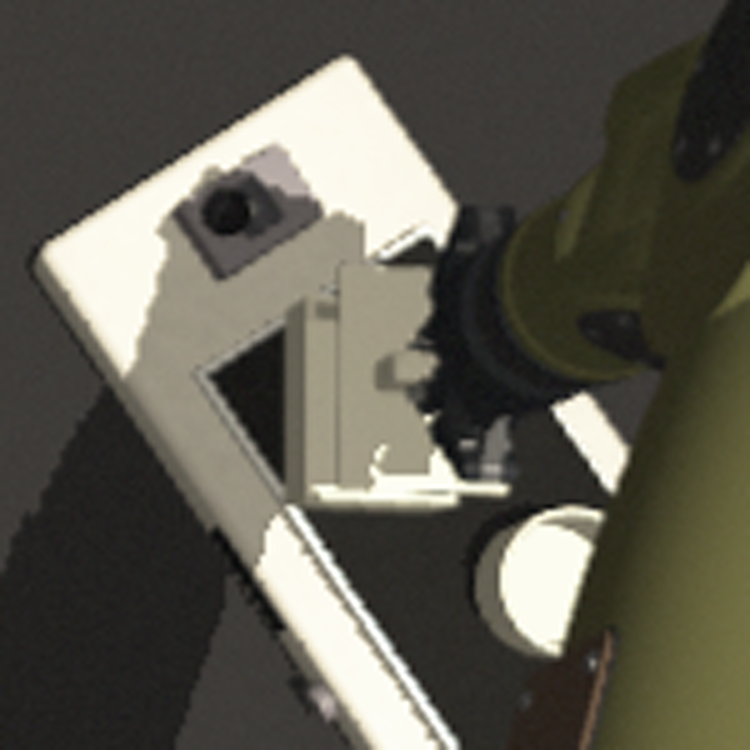

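```bash
python3 - <<'E'
from h import *
for n,b,o in(("scene",(175,205,75,75),"e5"),("top",(420,155,65,65),"e6")):
    x,y,w,h=b; im=cv2.imread(f"pics/{n}7.png")[y:y+h,x:x+w]; im=cv2.convertScaleAbs(im,alpha=1.0)
    s=8; im=cv2.resize(im,None,fx=s,fy=s,interpolation=cv2.INTER_CUBIC)
    # draw predicted plate top (if lid centred on gp) and dish rim
    c=np.array([.547,-.2011]); a=np.radians(-1.8); X=np.array([np.cos(a),np.sin(a)]);Y=np.array([-np.sin(a),np.cos(a)])
    for cc,z,l,w2,col in ((c,.2012,.057,.042,(0,0,255)),(np.array([.548,-.202]),.13,.055,.040,(255,0,0))):
        P=np.array([[*(cc+i*l*X+j*w2*Y),z] for i,j in((1,1),(1,-1),(-1,-1),(-1,1))])
        uv=((proj(n,P)-[x,y]+.5)*s-.5); print(n,uv.round(0).tolist())
        cv2.polylines(im,[uv.round().astype(int)],True,col,1)
    cv2.imwrite(f"pics/{o}.png",im)
E
```

```text
scene [[496.0, 377.0], [212.0, 516.0], [68.0, 208.0], [339.0, 86.0]]
scene [[523.0, 493.0], [271.0, 620.0], [136.0, 335.0], [378.0, 221.0]]
top [[136.0, 68.0], [404.0, 77.0], [408.0, 436.0], [137.0, 427.0]]
top [[91.0, 115.0], [330.0, 123.0], [333.0, 449.0], [91.0, 441.0]]
```

View pics/e5.png

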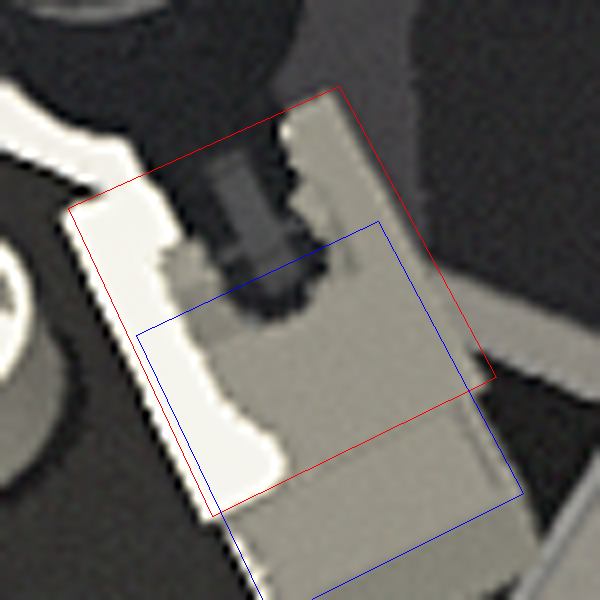

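View pics/e6.png

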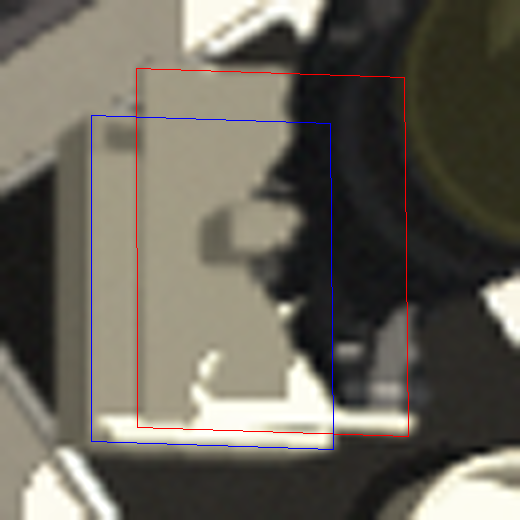

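Request:
drive_tool:
  plan: "0.020 0.0003 0.0007 0 1; 0.040 0.0003 0.0007 0 1; 0.050 0.0003 0.0007 0 1; 0.055 0.0003 0.0007 0 1; 0.055 0.0003 0.0007 0 1; 0.055 0.0003 0.0007 0 1"

```text
t: 10.43
eef_pos: [0.5479, -0.2016, 0.1556]
tcp_rot: [0.011, 0.707, -0.011, 0.707]
ft_force: [0.1, -0.0, -0.9]
width: 0.175
```

```bash
python3 - <<'E'
from h import *
for n in("scene","top"): cv2.imwrite(f"pics/{n}8.png",r.snapshot(n))
go([.5477,-.2008,.1441],-1.8)
a=[]
for n,b,o in(("scene",(175,220,75,75),"f5"),("top",(420,155,65,75),"f6")):
    x,y,w,h=b; crop(f"pics/{n}8.png",x,y,w,h,6,"pics/t.png"); a.append(cv2.imread("pics/t.png"))
cv2.imwrite("pics/f.png",np.hstack([a[0][:450],a[1][:450]])[:,:800])
E
```

```text
t 10.53 at [ 0.5484 -0.202   0.1562] jaw yaw -1.8 F [-0.301   0.4971 -0.6372] w 0.171
MOVE dx dy dz turn:  [ 0.0121  0.0012 -0.0007] 0.0
```

View pics/f.png

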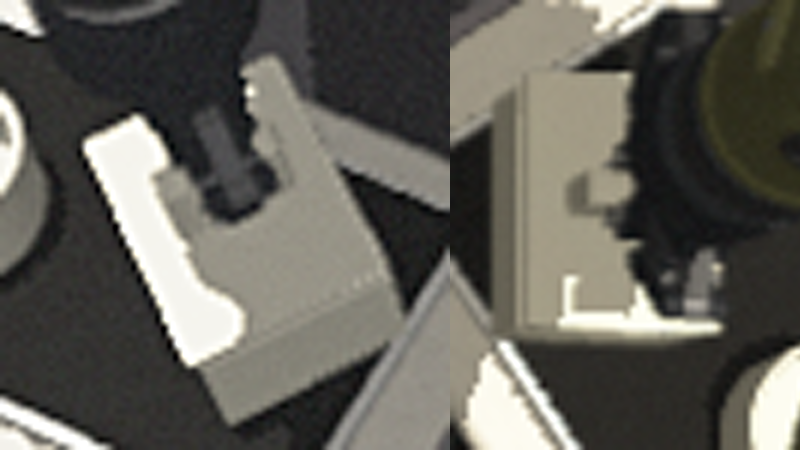

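Request:
drive_tool:
  plan: "0.003 0.001 0 0 1; 0.006 0.001 0 0 1; 0.008 0.001 0 0 1; 0.010 0.001 0 0 1; 0.012 0.001 0 0 1; 0.012 0.001 0 0 1; 0.012 0.001 0 0 1"

```text
t: 11.12
eef_pos: [0.5476, -0.201, 0.144]
tcp_rot: [0.011, 0.707, -0.011, 0.707]
ft_force: [-3.4, 0.6, 7.0]
width: 0.177
```

Request:
drive_tool:
  plan: "0.000 0 0 0 0.6; 0.000 0 0 0 0.4; 0 0 0 0 0.2; 0 0 0 0 0.2; -0.010 0 0 0 0.2; -0.030 0 0 0 0.2; -0.060 0 0 0 0.1; -0.090 0 0 0 0; -0.120 0.010 0 0 -0.2; -0.130 0.045 0 0 -0.2; -0.130 0.080 0 0 -0.2; -0.130 0.115 0 0 -0.2; -0.130 0.150 0 0 -0.2; -0.130 0.185 0 0 -0.2; -0.130 0.220 0 0 -0.2; -0.130 0.250 0 0 -0.2; -0.130 0.250 0 0 -0.2; -0.130 0.250 0 0 -0.2"

```text
t: 12.62
eef_pos: [0.5555, 0.0503, 0.2737]
tcp_rot: [0.01, 0.707, -0.01, 0.707]
ft_force: [0.4, -0.0, 0.0]
width: 0.6
```

```bash
python3 - <<'E'
from h import *
for n in("scene","top"): cv2.imwrite(f"pics/{n}9.png",r.snapshot(n))
go([.4837,.3788,.17],-40.8)
a=[]
for n,b in(("scene",(140,220,110,85)),("top",(415,155,90,100))):
    x,y,w,h=b; crop(f"pics/{n}9.png",x,y,w,h,5,"pics/t.png"); a.append(cv2.imread("pics/t.png"))
h=max(map(len,a)); a=[np.pad(i,((0,h-len(i)),(0,0),(0,0))) for i in a]
cv2.imwrite("pics/g.png",np.hstack(a)[:600,:1000]*1)
print(np.hstack(a).shape)
cv2.imwrite("pics/g.png",cv2.resize(np.hstack(a),None,fx=.8,fy=.8))
rect("scene","pics/scene9.png",(165,225,250,300),.135)
E
```

```text
t 12.72 at [0.5555 0.0485 0.2735] jaw yaw -1.8 F [0.0294 0.3592 0.4197] w 0.600
MOVE dx dy dz turn:  [ 0.1033  0.3279 -0.0822] 39.0
(500, 1000, 3)
scene centre 514.0 -182.3 size 125.7 186.2 ang 88.3
```

View pics/g.png

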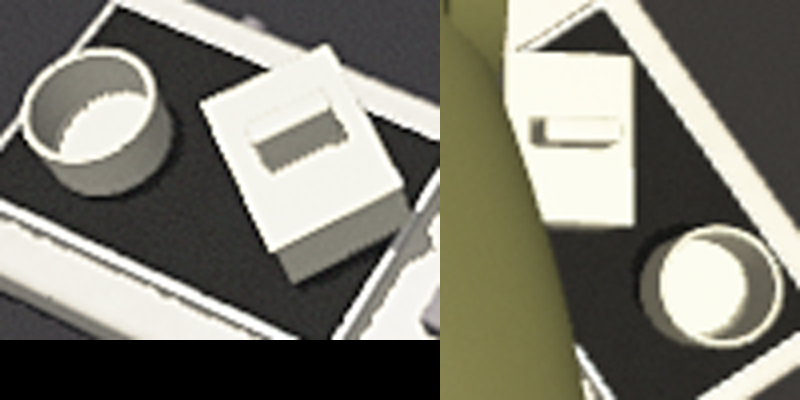

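```bash
python3 - <<'E'
from h import *
go([.4828,.3778,.17],-40.8)
E
```

```text
t 12.72 at [0.5555 0.0485 0.2735] jaw yaw -1.8 F [0.0294 0.3592 0.4197] w 0.600
MOVE dx dy dz turn:  [ 0.1033  0.3269 -0.0831] 39.0
```

Request:
drive_tool:
  plan: "0.007 0.025 -0.006 3 -0.2; 0.015 0.055 -0.013 6 -0.2; 0.022 0.085 -0.020 9 -0.2; 0.030 0.115 -0.028 12 -0.2; 0.038 0.145 -0.036 15 -0.2; 0.046 0.175 -0.044 19 -0.2; 0.055 0.205 -0.052 23 -0.2; 0.064 0.235 -0.060 27 -0.2; 0.073 0.260 -0.067 31 -0.2; 0.082 0.285 -0.073 35 -0.2; 0.090 0.305 -0.078 38 -0.2; 0.098 0.320 -0.082 39 -0.2; 0.1033 0.3269 -0.0831 39 -0.2; 0.1033 0.3269 -0.0831 39 -0.2; 0.1033 0.3269 -0.0831 39 -0.2; 0.1033 0.3269 -0.0831 39 -0.2"

```text
t: 14.05
eef_pos: [0.4835, 0.377, 0.1703]
tcp_rot: [0.247, 0.662, -0.247, 0.663]
ft_force: [-0.8, 0.0, -0.4]
width: 0.599
```

```bash
python3 - <<'E'
from h import *
for n in("scene","top"): cv2.imwrite(f"pics/{n}10.png",r.snapshot(n))
go([.4828,.3778,.074],-40.8)
a=[]
for n,b in(("scene",(140,220,110,80)),("top",(415,150,90,100)),):
    x,y,w,h=b; crop(f"pics/{n}10.png",x,y,w,h,7,f"pics/h_{n}.png")
crop("pics/scene10.png",350,100,100,110,5,"pics/h_l.png")
E
```

```text
t 14.15 at [0.4835 0.3773 0.1706] jaw yaw -40.9 F [ 0.3747 -1.452   0.1971] w 0.604
MOVE dx dy dz turn:  [ 0.0966 -0.0002 -0.0009] -0.1
```

View pics/h_scene.png

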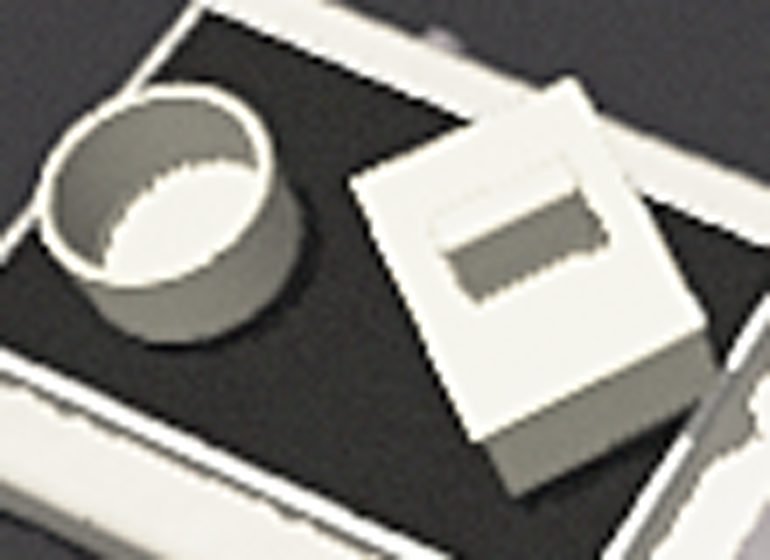

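View pics/h_top.png

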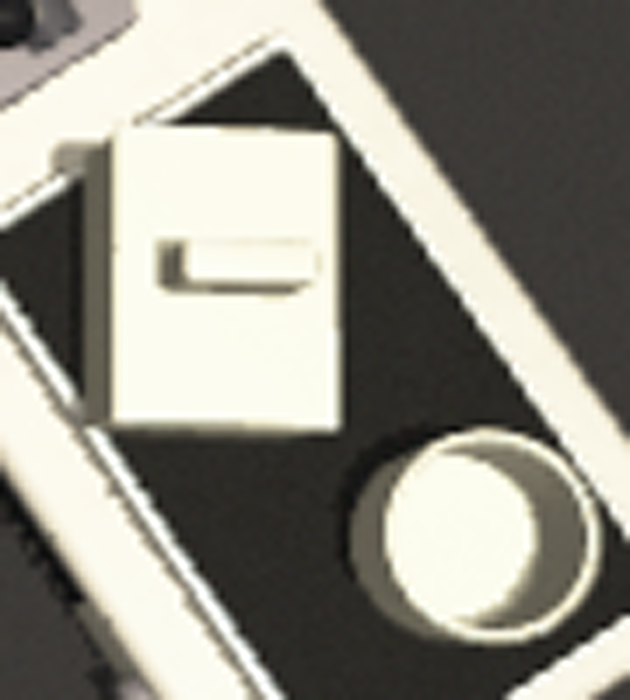

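View pics/h_l.png

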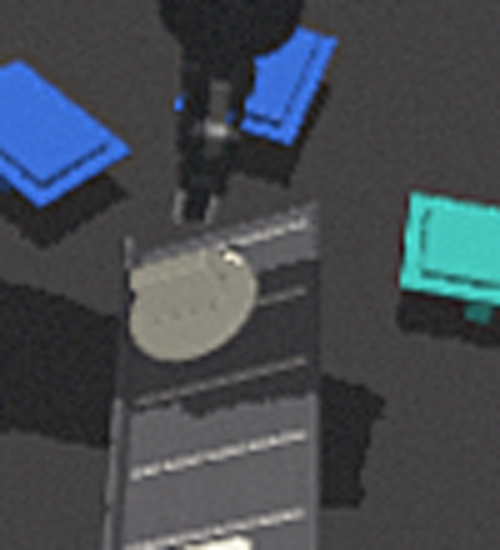

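```bash
python3 - <<'E'
from h import *
f=lambda a,s,x,y:((a[0]+.5)/s-.5+x,(a[1]+.5)/s-.5+y)
S=[(350,183),(572,77),(707,324),(475,441)]  # -x-y, -x+y, +x+y, +x-y
T=[(341,432),(111,424),(113,125),(340,133)]
P=[]
for a,b in zip(S,T):
    p,g=tri(f(a,7,140,220),f(b,7,415,150)); P.append(p); print(p,round(g,4))
print(np.mean(P,0))
E
```

```text
[ 0.4898 -0.244   0.134 ] 0.001
[ 0.4922 -0.159   0.1337] 0.0019
[ 0.6073 -0.1624  0.1352] 0.0007
[ 0.6045 -0.247   0.1364] 0.0022
[ 0.5485 -0.2031  0.1348]
```

Request:
drive_tool:
  plan: "0.030 0 -0.0005 0 -0.2; 0.060 0 -0.0005 0 -0.2; 0.080 0 -0.0005 0 -0.2; 0.090 0 -0.0005 0 -0.2; 0.0965 0 -0.0005 0 -0.2; 0.0965 0 -0.0005 0 -0.2; 0.0965 0 -0.0005 0 0.3; 0.0965 0 -0.0005 0 1; 0.0965 0 -0.0005 0 1; 0.0965 0 -0.0005 0 1; 0.0965 0 -0.0005 0 1; 0.0965 0 -0.0005 0 1"

```text
t: 15.15
eef_pos: [0.4833, 0.3794, 0.0749]
tcp_rot: [0.247, 0.662, -0.246, 0.663]
ft_force: [-0.0, -0.6, 6.0]
width: 0.18
```

```bash
python3 - <<'E'
from h import *
go([.56,.075,.2],-40.8)
E
```

```text
t 15.15 at [0.4833 0.3794 0.0749] jaw yaw -40.8 F [-0.0477 -0.5852  5.9878] w 0.180
MOVE dx dy dz turn:  [-0.1254 -0.18    0.257 ] 0.0
```

Request:
drive_tool:
  plan: "-0.012 0 0 0 1; -0.030 0 0 0 1; -0.060 0 0 0 1; -0.090 0 0 0 1; -0.110 -0.015 0.020 0 1; -0.126 -0.033 0.047 0 1; -0.126 -0.051 0.073 0 1; -0.126 -0.069 0.099 0 1; -0.126 -0.087 0.124 0 1; -0.126 -0.105 0.150 0 1; -0.126 -0.123 0.176 0 1; -0.126 -0.141 0.202 0 1; -0.126 -0.159 0.228 0 1; -0.126 -0.172 0.246 0 1; -0.126 -0.180 0.257 0 1; -0.126 -0.180 0.257 0 1; -0.126 -0.180 0.257 0 1"

```text
t: 16.57
eef_pos: [0.5593, 0.0744, 0.1997]
tcp_rot: [0.247, 0.663, -0.247, 0.663]
ft_force: [-0.1, 0.8, -0.6]
width: 0.181
```

Request:
drive_tool:
  plan: "0.035 0 0 0 1; 0.070 0 0 0 1; 0.105 0 0 0 1; 0.135 0 0 0 1; 0.155 0 0 0 1; 0.160 0 0 0 1; 0.163 0 0 0 1; 0.166 0 0 0 1; 0.166 0 0 0 1"

```text
t: 17.32
eef_pos: [0.5603, 0.0752, 0.0344]
tcp_rot: [0.247, 0.662, -0.246, 0.663]
ft_force: [0.3, 0.5, 0.0]
width: 0.174
```

Request:
drive_tool:
  plan: "0.001 0 0 0 1; 0.002 0 0 0 1; 0.003 0 0 0 1; 0.003 0 0 0 1"

```text
t: 17.65
eef_pos: [0.5608, 0.0748, 0.0323]
tcp_rot: [0.247, 0.662, -0.246, 0.664]
ft_force: [-1.4, 0.5, 9.5]
width: 0.177
```

Contact at 9.5 N. Release so it tips flat, then back off and look.

Request:
drive_tool:
  plan: "0 0 0 0 0.6; 0 0 0 0 0.3; 0 0 0 0 0.2; 0 0 0 0 0.2; 0 0 0 0 0.2; -0.030 0 0 0 0; -0.065 0 0 0 -0.2; -0.100 0.010 -0.010 0 -0.2; -0.130 0.040 -0.035 0 -0.2; -0.150 0.070 -0.065 0 -0.2; -0.150 0.100 -0.090 0 -0.2; -0.150 0.130 -0.115 0 -0.2; -0.150 0.160 -0.140 0 -0.2; -0.150 0.170 -0.150 0 -0.2; -0.150 0.170 -0.150 0 -0.2; -0.150 0.170 -0.150 0 -0.2"

```text
t: 18.98
eef_pos: [0.5563, 0.302, 0.1797]
tcp_rot: [0.245, 0.663, -0.246, 0.663]
ft_force: [-0.2, -0.9, -0.0]
width: 0.6
```

```bash
python3 - <<'E'
from h import *
for n in("scene","top"): cv2.imwrite(f"pics/{n}11.png",r.snapshot(n))
rect("scene","pics/scene11.png",(290,207,345,262),.013)
rect("top","pics/top11.png",(310,158,366,216),.013)
crop("pics/scene11.png",280,190,80,80,5,"pics/t.png");a=cv2.imread("pics/t.png")
crop("pics/top11.png",300,150,80,80,5,"pics/t.png");cv2.imwrite("pics/i.png",np.hstack([a,cv2.imread("pics/t.png")]))
go([.56,.075,.1],-40.8)
E
```

```text
scene centre 578.1 90.9 size 83.9 84.7 ang 57.5
top centre 579.3 91.8 size 83.9 82.9 ang 0.1
t 19.08 at [0.5566 0.3001 0.1799] jaw yaw -40.8 F [-0.3245 -0.3184  0.2114] w 0.599
MOVE dx dy dz turn:  [ 0.0802 -0.168   0.1498] -0.0
```

View pics/i.png

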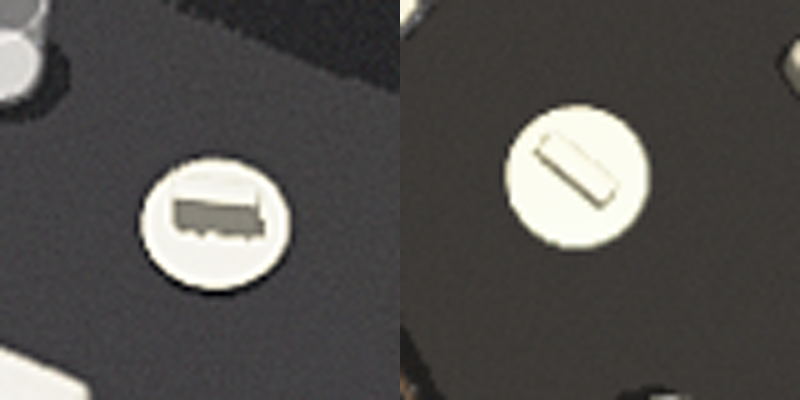

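```bash
python3 - <<'E'
from h import *
crop("pics/top11.png",318,168,36,36,16,"pics/j.png")
crop("pics/scene11.png",305,218,36,36,16,"pics/j2.png")
E
```

```text
(no output)
```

View pics/j.png

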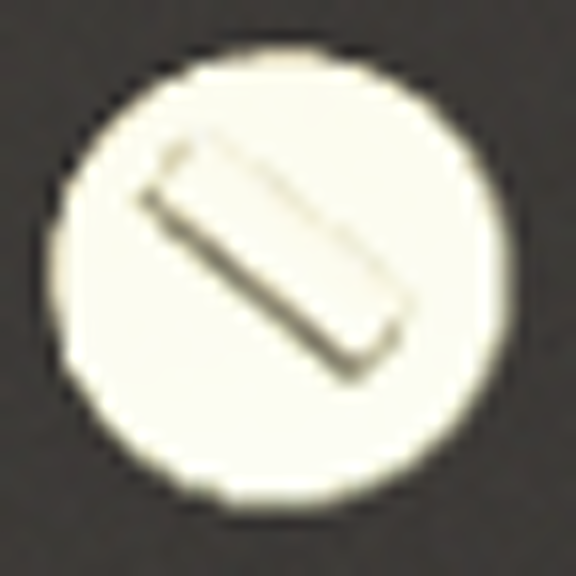

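View pics/j2.png

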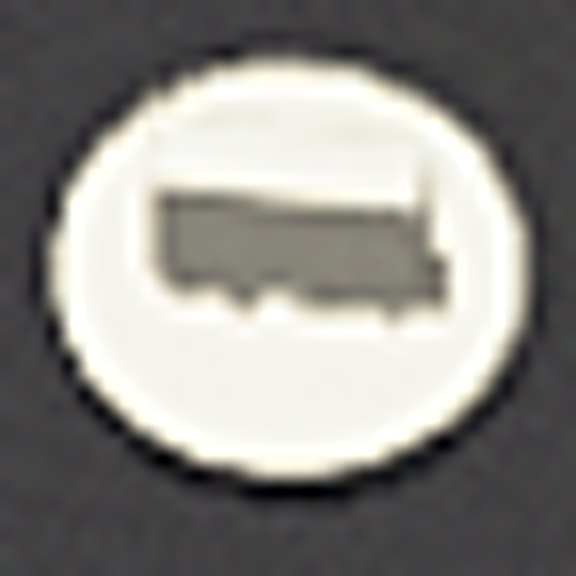

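```bash
python3 - <<'E'
from h import *
f=lambda a,s,x,y:((a[0]+.5)/s-.5+x,(a[1]+.5)/s-.5+y)
for n,L,x,y in (("top",[(210,135),(410,300)],318,168),("top",[(165,190),(355,350)],318,168),("scene",[(165,193),(420,212)],305,218)):
    P=onz(n,[f(a,16,x,y) for a in L],.049); d=P[0]-P[1]; print(n,P,np.linalg.norm(d),np.degrees(np.arctan2(d[1],d[0])), np.degrees(np.arctan2(-d[1],-d[0])))
go([.5787,.0913,.0235],-40.8)
E
```

```text
top [[0.5995 0.1049 0.049 ]
 [0.5694 0.069  0.049 ]] 0.04681698849231474 50.0703009228473 -129.9296990771527
top [[0.5894 0.113  0.049 ]
 [0.5603 0.0789 0.049 ]] 0.04481834256049352 49.547969364692975 -130.45203063530704
scene [[0.5723 0.0685 0.049 ]
 [0.5993 0.1038 0.049 ]] 0.04446136233406582 -127.45446010863374 52.54553989136626
t 19.08 at [0.5566 0.3001 0.1799] jaw yaw -40.8 F [-0.3245 -0.3184  0.2114] w 0.599
MOVE dx dy dz turn:  [ 0.1566 -0.1434  0.1533] -0.0
```

Request:
drive_tool:
  plan: "0 -0.025 0.025 -0.6 -0.2; 0 -0.050 0.050 -0.6 -0.2; 0 -0.075 0.075 -0.6 -0.2; 0 -0.100 0.105 -0.6 -0.2; 0.020 -0.120 0.130 -0.6 -0.2; 0.040 -0.138 0.147 -0.6 -0.2; 0.070 -0.1434 0.1533 -0.6 -0.2; 0.100 -0.1434 0.1533 -0.6 -0.2; 0.130 -0.1434 0.1533 -0.6 -0.2; 0.150 -0.1434 0.1533 -0.6 -0.2; 0.158 -0.1434 0.1533 -0.6 -0.2; 0.158 -0.1434 0.1533 -0.6 -0.2; 0.158 -0.1434 0.1533 -0.6 0.4; 0.158 -0.1434 0.1533 -0.6 1; 0.158 -0.1434 0.1533 -0.6 1; 0.158 -0.1434 0.1533 -0.6 1; 0.158 -0.1434 0.1533 -0.6 1; 0.158 -0.1434 0.1533 -0.6 1"

```text
t: 20.58
eef_pos: [0.5809, 0.0927, 0.0243]
tcp_rot: [0.243, 0.663, -0.242, 0.665]
ft_force: [0.2, -1.1, 7.8]
width: 0.175
```

```bash
python3 - <<'E'
from h import *
go([.451,-.3005,.24],-33)
E
```

```text
t 20.58 at [0.5809 0.0927 0.0243] jaw yaw -40.2 F [ 0.1848 -1.052   7.824 ] w 0.175
MOVE dx dy dz turn:  [-0.2162 -0.3836  0.1551] -7.2
```

Request:
drive_tool:
  plan: "-0.040 0 0 0 1; -0.080 0 0 0 1; -0.120 0 0 0 1; -0.160 0 0 0 1; -0.195 -0.010 0.004 0 1; -0.216 -0.035 0.014 0 1; -0.216 -0.065 0.026 0 1; -0.216 -0.097 0.039 0 1; -0.216 -0.130 0.053 0 1; -0.216 -0.163 0.066 0 1; -0.216 -0.196 0.079 0 1; -0.216 -0.229 0.093 0 1; -0.216 -0.262 0.106 0 1; -0.216 -0.295 0.119 0 1; -0.216 -0.325 0.131 0 1; -0.216 -0.352 0.142 0 1; -0.216 -0.372 0.150 0 1; -0.216 -0.3836 0.1551 0 1; -0.216 -0.3836 0.1551 0 1; -0.216 -0.3836 0.1551 0 1"

```text
t: 22.25
eef_pos: [0.45, -0.3006, 0.2385]
tcp_rot: [0.244, 0.664, -0.243, 0.664]
ft_force: [0.9, 0.7, -0.8]
width: 0.174
```

```bash
python3 - <<'E'
from h import *
go([.451,-.3005,.185],-40)
E
```

```text
t 22.25 at [ 0.45   -0.3006  0.2385] jaw yaw -40.3 F [ 0.8516  0.7441 -0.8321] w 0.174
MOVE dx dy dz turn:  [0.0535 0.0006 0.0007] -0.3
```

Request:
drive_tool:
  plan: "0.025 0 0 0 1; 0.045 0 0 0 1; 0.055 0.0006 0.0007 0 1; 0.055 0.0006 0.0007 0 1; 0.055 0.0006 0.0007 0 1"

```text
t: 22.67
eef_pos: [0.4511, -0.2996, 0.1834]
tcp_rot: [0.243, 0.665, -0.242, 0.664]
ft_force: [0.4, 0.7, -0.6]
width: 0.175
```

```bash
python3 - <<'E'
from h import *
for n in("scene","top"): cv2.imwrite(f"pics/{n}12.png",r.snapshot(n))
s=r.state(); e=s["eef_pos"]; print(e)
np.save("e.npy",e)
th=np.linspace(0,2*np.pi,73)
for n,b,o in(("scene",(125,205,75,75),"k1"),("top",(445,180,75,75),"k2")):
    x,y,w,h=b; im=cv2.imread(f"pics/{n}12.png")[y:y+h,x:x+w]; k=8
    im=cv2.resize(im,None,fx=k,fy=k,interpolation=cv2.INTER_CUBIC)
    for c,z,rad,col in ((e[:2],e[2]-.0113,.042,(0,0,255)),(np.array([.451,-.3005]),.13,.040,(255,0,0))):
        P=np.c_[c[0]+rad*np.cos(th),c[1]+rad*np.sin(th),np.full(73,z)]
        uv=((proj(n,P)-[x,y]+.5)*k-.5); cv2.polylines(im,[uv.round().astype(int)],True,col,1)
    cv2.imwrite(f"pics/{o}.png",im)
E
```

```text
[ 0.4518 -0.3006  0.1846]
```

View pics/k1.png

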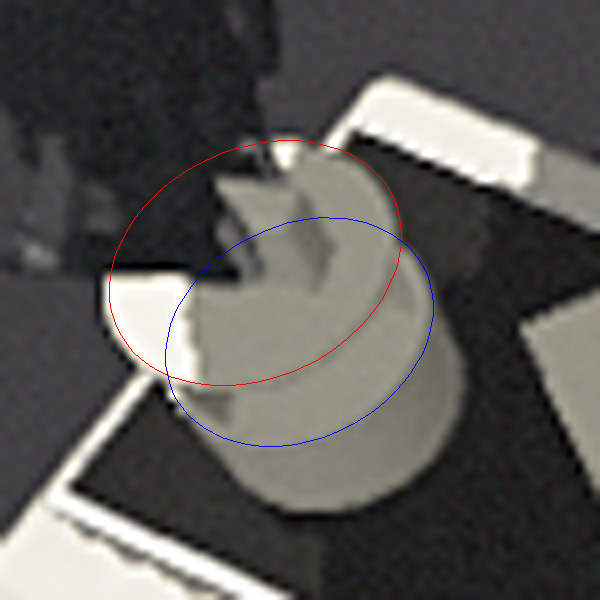

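View pics/k2.png

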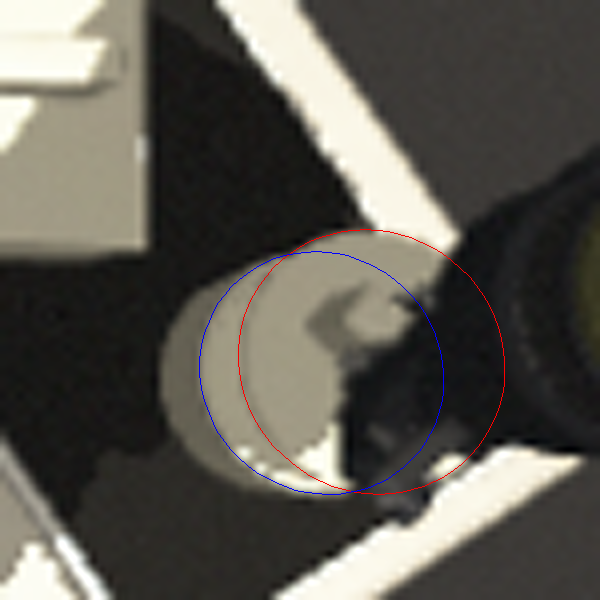

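Request:
drive_tool:
  plan: "0.015 0.001 -0.001 0 1; 0.024 0.001 -0.001 0 1; 0.028 0.001 -0.001 0 1; 0.030 0.001 -0.001 0 1; 0.032 0.001 -0.001 0 1; 0.034 0.001 -0.001 0 1; 0.036 0.001 -0.001 0 1; 0.0375 0.001 -0.001 0 1; 0.0375 0.001 -0.001 0 1"

```text
t: 23.52
eef_pos: [0.451, -0.2995, 0.1465]
tcp_rot: [0.243, 0.664, -0.243, 0.664]
ft_force: [-1.4, 0.3, 2.7]
width: 0.178
```

```bash
python3 - <<'E'
from h import *
go([.451,-.2995,.1463],-40)
E
```

```text
t 23.52 at [ 0.451  -0.2995  0.1465] jaw yaw -40.2 F [-1.408   0.3054  2.6837] w 0.178
MOVE dx dy dz turn:  [0.0002 0.     0.    ] -0.2
```

Request:
drive_tool:
  plan: "0.001 0 0 0 1; 0.001 0 0 0 0.6; 0.001 0 0 0 0.4; 0.001 0 0 0 0.2; 0.001 0 0 0 0.2; -0.010 0 0 0 0.2; -0.030 0 0 0 0.2; -0.060 0 0 0 0.2; -0.095 0 0 0 0.5; -0.125 0 0 0 1; -0.130 0.020 0 0 1; -0.130 0.045 0 0 1; -0.130 0.070 0 0 1; -0.130 0.100 0 0 1; -0.130 0.130 0 0 1; -0.130 0.160 0 0 1; -0.130 0.190 0 0 1; -0.130 0.220 0 0 1; -0.130 0.220 0 0 1"

```text
t: 25.1
eef_pos: [0.5956, -0.1273, 0.276]
tcp_rot: [0.242, 0.664, -0.241, 0.665]
ft_force: [-1.1, 0.1, -0.2]
width: 0.003
```

```bash
python3 - <<'E'
from h import *
for n in("scene","top"): cv2.imwrite(f"pics/{n}13.png",r.snapshot(n))
go([.6,-.06,.27],None)
E
```

```text
t 25.20 at [ 0.5931 -0.1304  0.276 ] jaw yaw -40.1 F [ 0.249  -0.6418 -0.7612] w 0.001
MOVE dx dy dz turn:  [ 0.006   0.0583 -0.0401] 0
```

View pics/scene13.png

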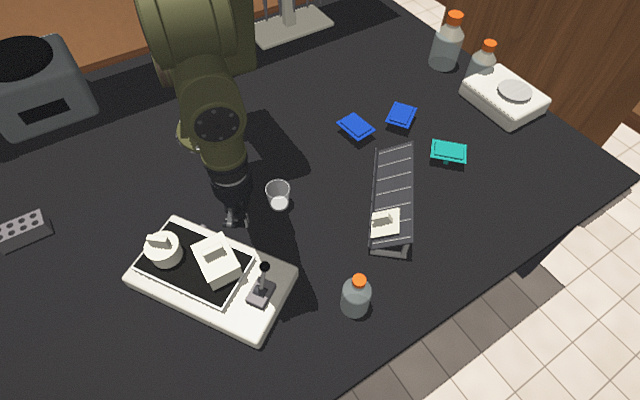

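View pics/top13.png

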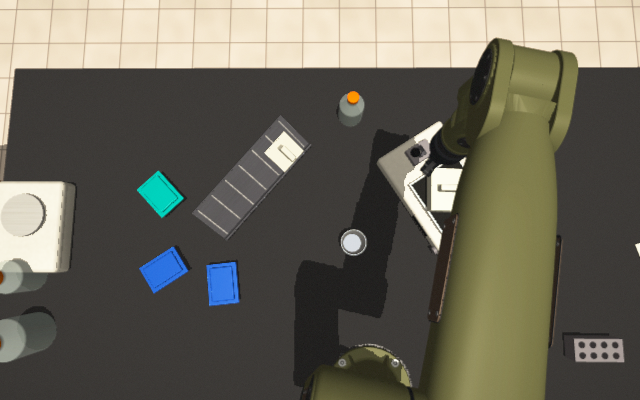

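```bash
python3 - <<'E'
from h import *
x,y,w,h=(135,220,110,80)
crop("pics/scene13.png",x,y,w,h,7,"pics/l1.png")
go([.623,-.083,.25],-56.5)
E
```

```text
t 25.20 at [ 0.5931 -0.1304  0.276 ] jaw yaw -40.1 F [ 0.249  -0.6418 -0.7612] w 0.001
MOVE dx dy dz turn:  [ 0.026   0.0555 -0.0077] 16.4
```

View pics/l1.png

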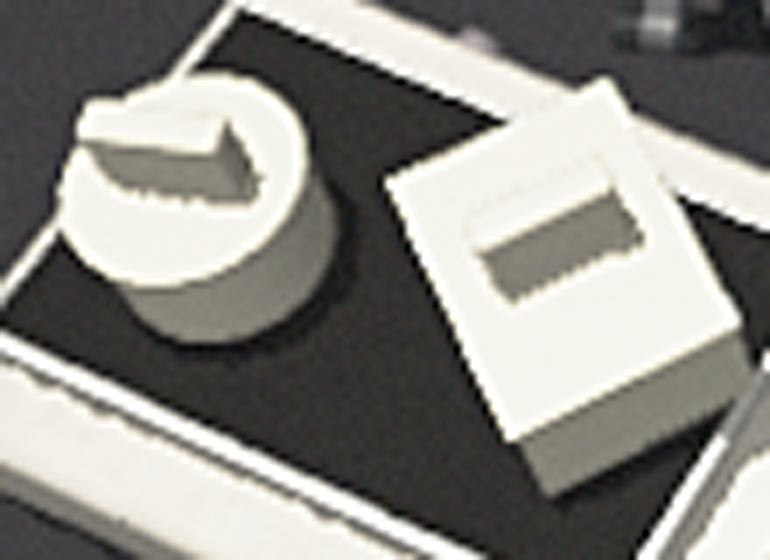

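```bash
python3 - <<'E'
from h import *
im=cv2.imread("pics/l1.png"); th=np.linspace(0,2*np.pi,73)
for z,rad,col in ((.135,.042,(0,0,255)),(.130,.042,(0,160,0))):
    P=np.c_[.451+rad*np.cos(th),-.3005+rad*np.sin(th),np.full(73,z)]
    uv=(proj("scene",P)-[135,220]+.5)*7-.5; cv2.polylines(im,[uv.round().astype(int)],True,col,1)
im=im[40:380,20:360]; cv2.imwrite("pics/l2.png",cv2.resize(im,None,fx=1.7,fy=1.7))
E
```

```text
(no output)
```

View pics/l2.png

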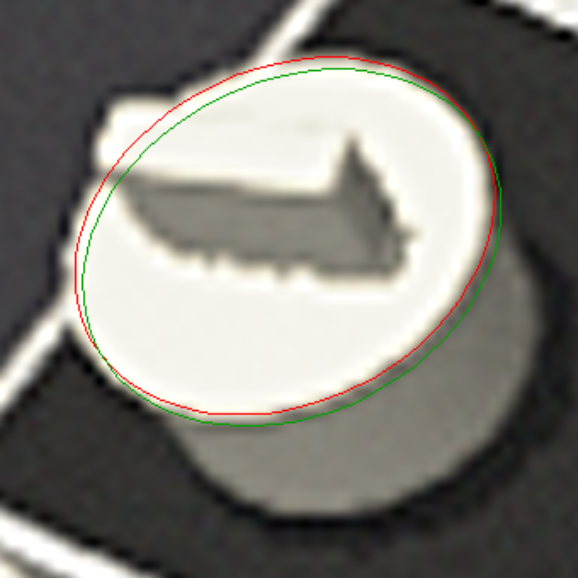

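The round lid's plate outline matches the home circle (z = 0.135) in the scene view. Next I move behind the lever and cross-check from the top before pushing it.

Request:
drive_tool:
  plan: "0 0.015 -0.002 4 1; 0 0.030 -0.004 8 1; 0.010 0.045 -0.006 12 1; 0.020 0.0555 -0.0077 16.4 1; 0.026 0.0555 -0.0077 16.4 1; 0.026 0.0555 -0.0077 16.4 1"

```text
t: 25.7
eef_pos: [0.6213, -0.0846, 0.2485]
tcp_rot: [0.334, 0.624, -0.335, 0.622]
ft_force: [-0.1, -1.1, 0.3]
width: -0.001
```

```bash
python3 - <<'E'
from h import *
for n in("scene","top"): cv2.imwrite(f"pics/{n}14.png",r.snapshot(n))
go([.623,-.083,.115],-56.5)
crop("pics/top14.png",370,110,150,150,4,"pics/m1.png")
crop("pics/scene14.png",190,160,130,160,4,"pics/m2.png")
E
```

```text
t 25.80 at [ 0.6219 -0.085   0.2501] jaw yaw -56.6 F [0.2918 0.0738 0.1548] w 0.002
MOVE dx dy dz turn:  [ 0.1351  0.0021 -0.0011] -0.1
```

View pics/m1.png

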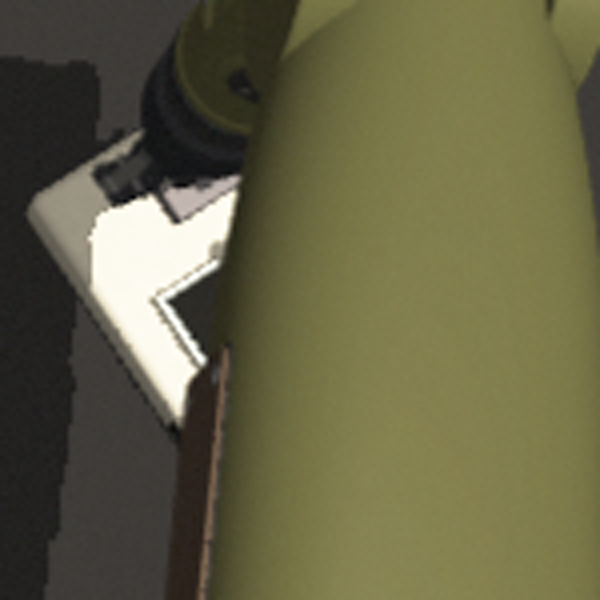

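View pics/m2.png

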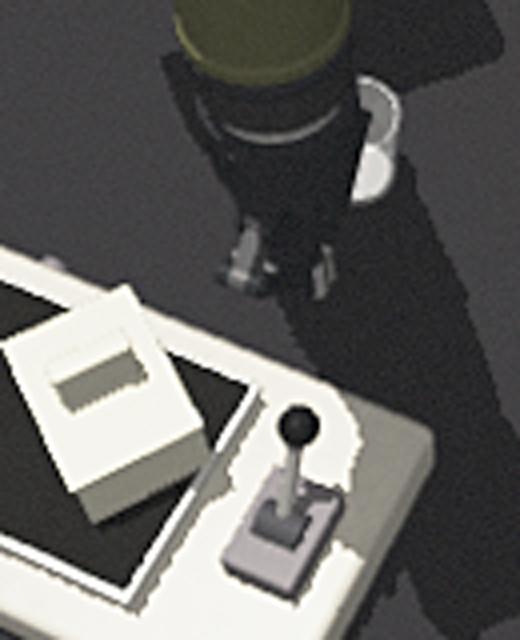

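Request:
drive_tool:
  plan: "-0.010 0.005 -0.030 0 1; -0.020 0.010 -0.060 0 1; -0.020 0.017 -0.090 0 1; -0.020 0.022 -0.120 0 1; -0.020 0.027 -0.150 0 1; -0.020 0.027 -0.150 0 1; -0.020 0.027 -0.150 0 1"

```text
t: 26.38
eef_pos: [0.5624, 0.0564, 0.271]
tcp_rot: [0.335, 0.622, -0.334, 0.624]
ft_force: [-0.1, -0.7, -0.3]
width: 0.002
```

```bash
python3 - <<'E'
from h import *
im=r.snapshot("top"); cv2.imwrite("pics/top15.png",im)
go([.623,-.083,.25],-56.5)
x,y,w,h=415,110,110,145;k=4
im=cv2.resize(im[y:y+h,x:x+w],None,fx=k,fy=k,interpolation=cv2.INTER_CUBIC); th=np.linspace(0,2*np.pi,73)
P=np.c_[.451+.042*np.cos(th),-.3005+.042*np.sin(th),np.full(73,.135)]
uv=(proj("top",P)-[x,y]+.5)*k-.5; cv2.polylines(im,[uv.round().astype(int)],True,(0,0,255),1)
cv2.imwrite("pics/m3.png",im)
E
```

```text
t 26.43 at [0.5629 0.0556 0.2709] jaw yaw -56.5 F [-0.5396 -0.0499 -0.8861] w -0.001
MOVE dx dy dz turn:  [ 0.021  -0.0263  0.1488] -0.0
```

View pics/m3.png

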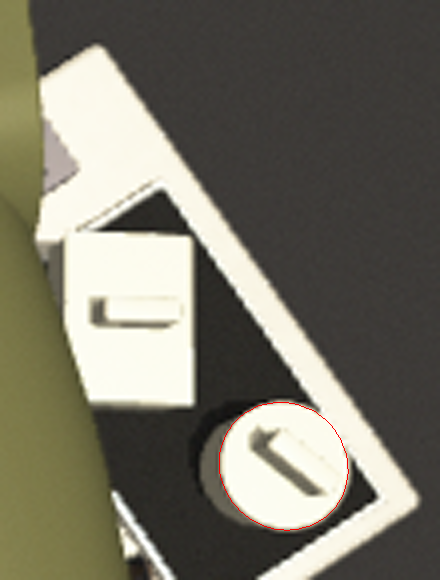

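Both lids are home in both views. Now the lever: return behind it, then descend to z 0.115.

Request:
drive_tool:
  plan: "0 -0.006 0.030 0 1; 0 -0.012 0.060 0 1; 0 -0.018 0.090 0 1; 0.010 -0.023 0.120 0 1; 0.021 -0.026 0.140 0 1; 0.021 -0.026 0.147 0 1; 0.050 -0.026 0.147 0 1; 0.085 -0.026 0.147 0 1; 0.120 -0.026 0.147 0 1; 0.145 -0.026 0.147 0 1; 0.155 -0.026 0.147 0 1; 0.155 -0.026 0.147 0 1; 0.155 -0.026 0.147 0 1"

```text
t: 27.52
eef_pos: [0.6223, -0.0813, 0.1157]
tcp_rot: [0.335, 0.622, -0.335, 0.623]
ft_force: [-0.3, 0.1, -0.2]
width: -0.002
```

```bash
python3 - <<'E'
from h import *
im=r.snapshot("scene"); cv2.imwrite("pics/scene16.png",im)
crop("pics/scene16.png",220,200,100,120,5,"pics/n1.png")
go([.667+.552*.02,-.150-.834*.02,.115],-56.5)
E
```

```text
t 27.57 at [ 0.6232 -0.0813  0.1167] jaw yaw -56.6 F [ 0.0718 -0.7964 -0.0078] w -0.000
MOVE dx dy dz turn:  [ 0.0019 -0.0012  0.1015] -0.1
```

View pics/n1.png

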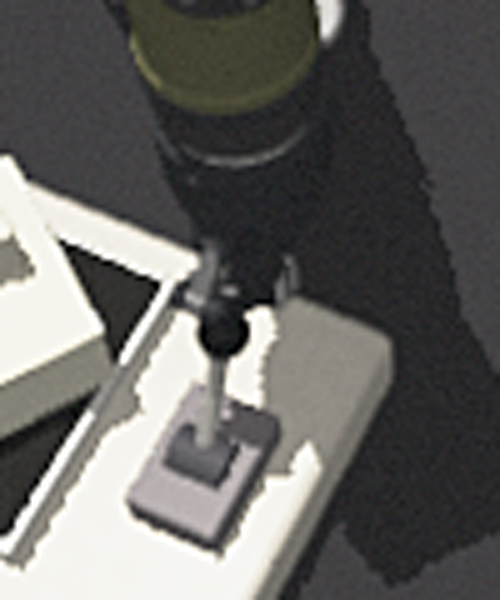

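Request:
drive_tool:
  plan: "0.001 -0.001 0.010 0 1; 0.001 -0.001 0.020 0 1; 0.001 -0.001 0.030 0 1; 0.001 -0.001 0.040 0 1; 0.001 -0.001 0.050 0 1; 0.001 -0.001 0.060 0 1; 0.001 -0.001 0.070 0 1; 0.001 -0.001 0.080 0 1; 0.001 -0.001 0.080 0 1"

```text
t: 28.32
eef_pos: [0.6681, -0.1509, 0.1168]
tcp_rot: [0.336, 0.62, -0.335, 0.624]
ft_force: [-0.3, 0.9, -0.2]
width: 0.0
```

```bash
python3 - <<'E'
from h import *
im=r.snapshot("scene"); cv2.imwrite("pics/scene17.png",im)
crop("pics/scene17.png",220,200,100,120,5,"pics/n2.png")
go([.667+.552*.03,-.150-.834*.03,.115],-56.5)
E
```

```text
t 28.37 at [ 0.6666 -0.1497  0.1155] jaw yaw -56.7 F [-0.0087 -0.2492 -0.6778] w -0.006
MOVE dx dy dz turn:  [0.0006 0.0002 0.0305] -0.2
```

View pics/n2.png

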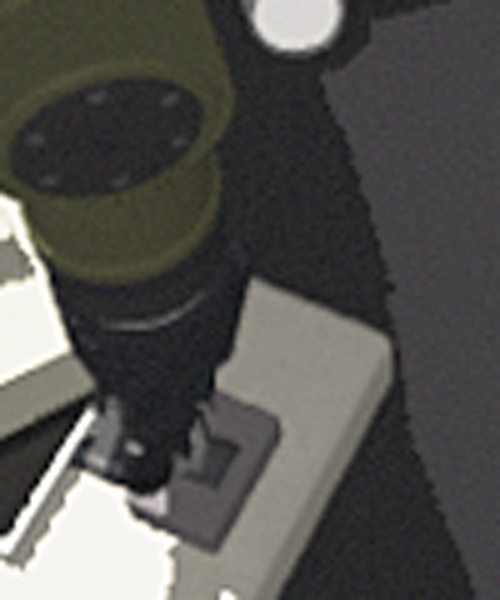

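Request:
drive_tool:
  plan: "0 0 0.006 0 1; 0 0 0.012 0 1; 0 0 0.018 0 1; 0 0 0.022 0 1; 0 0 0.022 0 1"

```text
t: 28.78
eef_pos: [0.6678, -0.1522, 0.1142]
tcp_rot: [0.338, 0.633, -0.328, 0.614]
ft_force: [-35.2, 43.5, 32.3]
width: 0.002
```

Request:
drive_tool:
  plan: "0 0 -0.022 0 1; 0 0 -0.035 0 1; 0 0 -0.055 0 1; 0 0 -0.080 0 1; 0 0 -0.105 0 1; 0 0 -0.105 0 1"

```text
t: 29.28
eef_pos: [0.6162, -0.0753, 0.1132]
tcp_rot: [0.334, 0.625, -0.334, 0.622]
ft_force: [-0.2, 0.2, -1.0]
width: 0.003
```

```bash
python3 - <<'E'
from h import *
for n in("scene","top"): cv2.imwrite(f"pics/{n}18.png",r.snapshot(n))
crop("pics/scene18.png",180,200,140,130,5,"pics/n3.png")
crop("pics/top18.png",370,110,150,130,5,"pics/n4.png")
go([.667,-.150,.115],-56.5)
E
```

```text
t 29.38 at [ 0.6189 -0.0781  0.1137] jaw yaw -56.5 F [ 0.8941 -1.6461 -0.2203] w -0.000
MOVE dx dy dz turn:  [-0.0013  0.0004  0.0865] 0.0
```

View pics/n3.png

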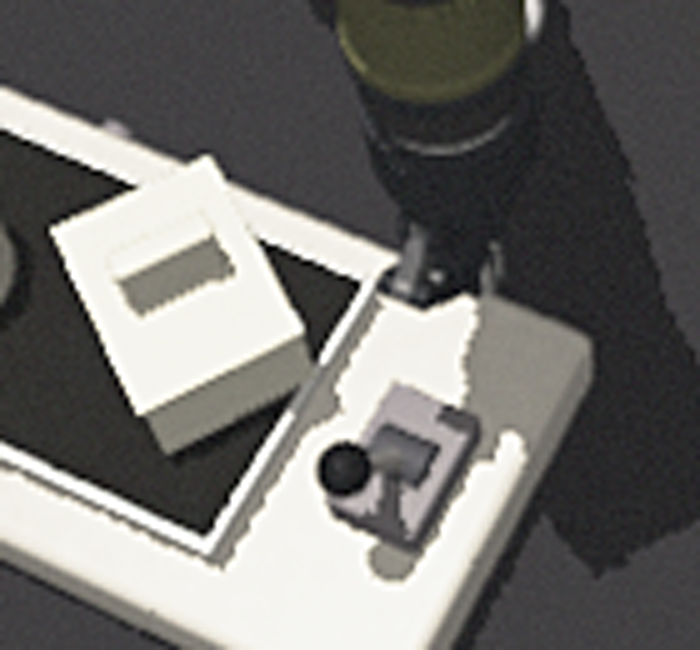

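View pics/n4.png

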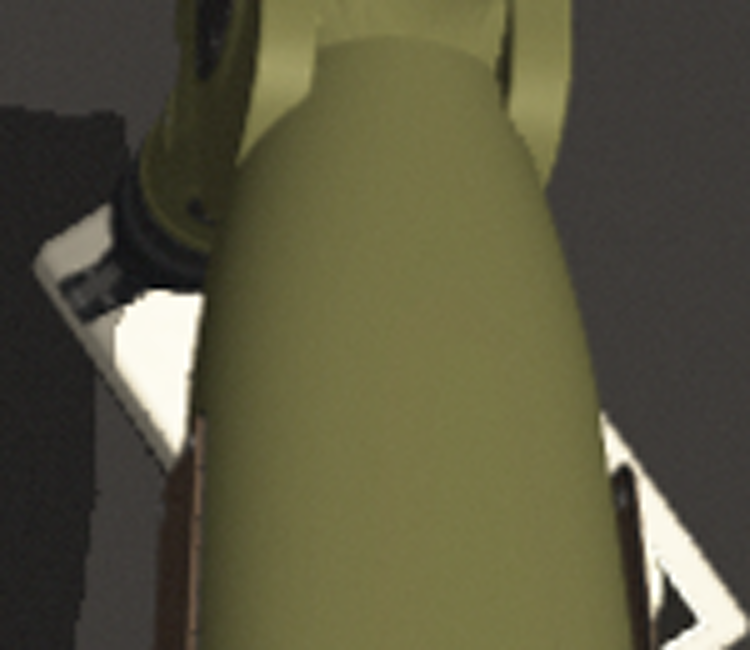

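```bash
python3 - <<'E'
from h import *
u=np.array([.552,-.834,0]); 
ball0=np.array([.6463,-.1179,.151])
uv=((345.5)/5-.5+180,(468.5)/5-.5+200)
o,d=ray("scene",[uv]); d=d[0]
nrm=np.cross(u,[0,0,1]); t=((ball0-o)@nrm)/(d@nrm); b=o+t*d
print("ball now",b,"travel along shaker x",(b-ball0)@u, "dz",b[2]-ball0[2])
c=(b+ball0)/2
print("expected travel .0767; proj of on-stop", proj("scene",[ball0+u*.0767]),uv)
E
```

```text
ball now [ 0.6869 -0.1792  0.1529] travel along shaker x 0.07351626076959447 dz 0.001935195825855024
expected travel .0767; proj of on-stop [[248.001  294.7862]] (248.6, 293.2)
```

Request:
drive_tool:
  plan: "-0.035 0 0 0 1; -0.070 0 0 0 1; -0.105 0 0 0 1; -0.140 0.005 -0.010 0 1; -0.155 0.015 -0.035 0 1; -0.155 0.027 -0.065 0 1; -0.155 0.039 -0.095 0 1; -0.155 0.051 -0.125 0 1; -0.155 0.063 -0.155 0 1; -0.155 0.075 -0.185 0 1; -0.155 0.087 -0.215 0 1; -0.155 0.099 -0.245 0 1; -0.155 0.110 -0.270 0 1; -0.155 0.115 -0.283 0 1; -0.155 0.115 -0.283 0 1; -0.155 0.115 -0.283 0 1"

```text
t: 30.72
eef_pos: [0.5602, 0.2205, 0.2686]
tcp_rot: [0.335, 0.623, -0.335, 0.623]
ft_force: [0.6, -0.0, -0.2]
width: 0.004
```

```bash
python3 - <<'E'
from h import *
for n in("scene","top"): cv2.imwrite(f"pics/{n}19.png",r.snapshot(n))
def ball(n,k,box):
    x,y,w,h=box; im=cv2.imread(f"pics/{n}{k}.png")[y:y+h,x:x+w]; S=6
    m=(cv2.resize(im,None,fx=S,fy=S,interpolation=cv2.INTER_CUBIC).max(2)<45).astype(np.uint8)
    out=[]
    for c in cv2.findContours(m,cv2.RETR_EXTERNAL,cv2.CHAIN_APPROX_NONE)[0]:
        (cx,cy),rad=cv2.minEnclosingCircle(c); a=cv2.contourArea(c)
        if 200<a<6000: out.append(((cx+.5)/S-.5+x,(cy+.5)/S-.5+y,rad/S,a/(np.pi*rad*rad)))
    print(n,k,np.round(out,2))
ball("scene",0,(245,250,40,60)); ball("top",0,(395,135,45,40))
ball("scene",19,(235,270,40,40)); ball("top",19,(395,135,45,40))
crop("pics/scene19.png",130,205,190,145,4,"pics/o1.png")
crop("pics/top19.png",370,110,160,175,3,"pics/o2.png")
E
```

```text
scene 0 [[282.83 306.42   3.39   0.27]
 [264.54 266.32   5.     0.86]
 [245.86 260.58   6.79   0.13]]
top 0 [[414.77 152.19   4.69   0.81]]
scene 19 [[248.7  293.61   5.26   0.88]
 [236.25 280.92   3.     0.24]]
top 19 [[436.85 137.83   4.14   0.59]]
```

View pics/o1.png

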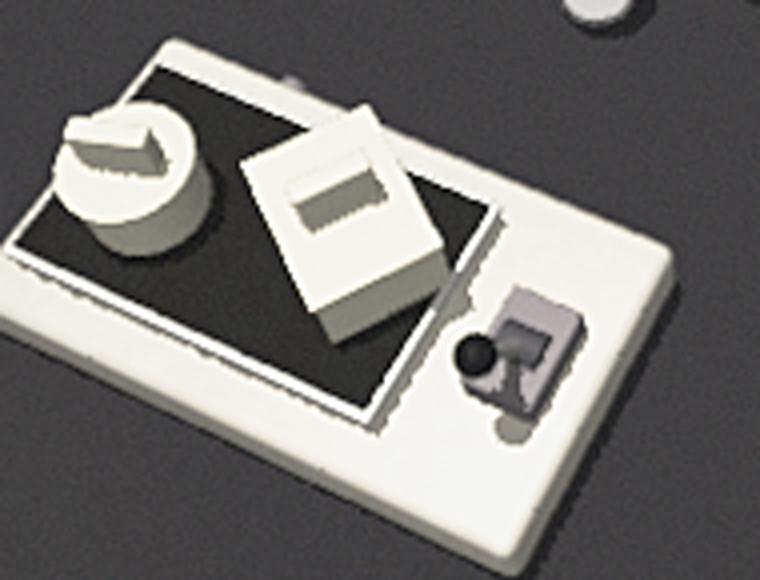

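View pics/o2.png

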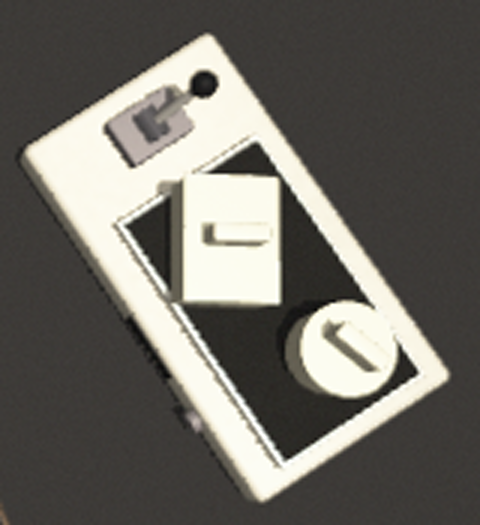

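View pics/scene19.png

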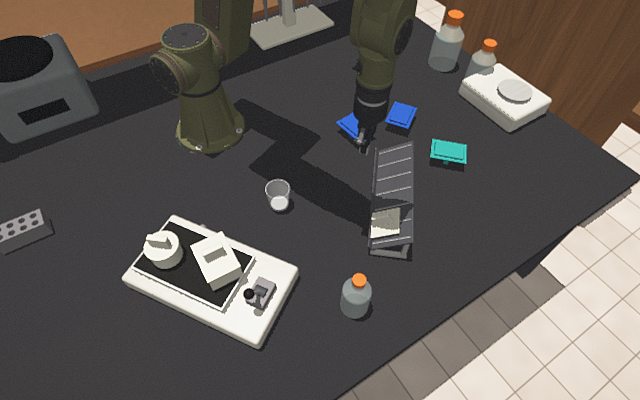

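```bash
python3 - <<'E'
from h import *
u=np.array([.552,-.834,0])
b0,g0=tri((264.54,266.32),(415.0,152.0)); b1,g1=tri((248.7,293.61),(437.9,137.8))
print(b0,g0,b1,g1,"travel",(b1-b0)@u,"lat",(b1-b0)@[.834,.552,0],"dz",(b1-b0)[2])
# start/end angle if pivot at shaker-frame geometry: pivot z .077, radius 80-83
for R_ in (.080,.083): print("symmetric sweep",2*np.degrees(np.arcsin(np.linalg.norm((b1-b0))/2/R_))*np.pi/180)
a,b=cv2.imread("pics/scene0.png"),cv2.imread("pics/scene19.png")
for nm,(x0,y0,x1,y1) in dict(beaker=(260,175,295,215),bottle=(335,268,378,325)).items():
    res=cv2.matchTemplate(b,a[y0:y1,x0:x1],cv2.TM_CCOEFF_NORMED); print(nm,cv2.minMaxLoc(res)[1::2],(x0,y0))
a,b=cv2.imread("pics/top0.png"),cv2.imread("pics/top19.png")
for nm,(x0,y0,x1,y1) in dict(beaker=(335,225,372,260),bottle=(335,88,370,130),square=(262,128,306,175)).items():
    res=cv2.matchTemplate(b,a[y0:y1,x0:x1],cv2.TM_CCOEFF_NORMED); print(nm,cv2.minMaxLoc(res)[1::2],(x0,y0))
E
```

```text
[ 0.6462 -0.1178  0.1504] 0.00047839922844160923 [ 0.6856 -0.1797  0.1487] 0.001414703925322464 travel 0.07344673353139627 lat -0.0013372681164769277 dz -0.0016800102165313024
symmetric sweep 0.9541405825955732
symmetric sweep 0.9169514142288571
beaker (0.985892653465271, (260, 175)) (260, 175)
bottle (0.9975501298904419, (335, 268)) (335, 268)
beaker (0.6108373403549194, (240, 117)) (335, 225)
bottle (0.9993169903755188, (335, 88)) (335, 88)
square (0.5753967761993408, (33, 171)) (262, 128)
```

```bash
python3 - <<'E'
from h import *
s=r.state(); print(s["t"],s["ft_force"],s["eef_pos"]); print(r.finish_job())
E
```

```text
30.8167 [-0.4149 -0.2099 -0.7428] [0.5602 0.2194 0.2687]
the job is handed in; nothing more can be done
None
```

Both dishes are covered with their own lids, the shaker lever is pushed over to its stop, and I handed the job in at 30.8 s of the 64 s allowed. No verdict was reported.

**What I did**
1. I took the oblong lid from the middle of the rack (measured about 110 × 82 mm) and then the round lid. Each was set down on free bench so it tipped flat, gripped again level, and put on its dish.
2. With both lids confirmed home, I pushed the lever over with the shut fingers and backed the arm away clear.

**Last checks**
- **Oblong lid:** the plate top measured z = 0.1348 m against 0.135 expected, and its centre was within about 1 mm of the dish.
- **Round lid:** its outline matched the home circle in both camera views.
- **Dishes:** both stand where they did at the start, to within what the pictures show.
- **Lever:** it swept about 0.95 rad and ended leaning slightly further over than it first leaned back. Together with the firm resistance at the end, that means it reached the stop.
- **Bottle:** it matches the first pictures in both views.
- **Square lid:** still lying on the rack as before, judged by eye. The automatic comparison in the top view failed for it, most likely because of the arm's shadow.
- **Beaker:** it matched in the scene view, but its top-view comparison failed too, most likely for the same reason.

**Forces:** the lever push peaked at about 65 N at the stop, applied by the fingertips, which is below the 120 N wrist limit. The bench contact while setting the oblong lid down reached about 35 N.

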